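Lock up and stamp the market stall's stock chest

ROBOT

A 7-joint arm with a two-finger parallel gripper is mounted at the origin on the work surface. World frame = base frame: x ahead of the robot, y to its left, z up, the work surface at z = 0. Lengths are in m, angles in rad, forces in N, time in s.
With the tool pointing down it reaches from about 0.4 to 0.875 m from the base axis. Payload 19.3 kg.
Tool frame: the origin (TCP) lies midway between the tips of the shut fingers; the grasp point (between the pads) lies 19 mm behind it (bot.grip_point_offset is the distance from the TCP to the grasp point, in m); z points along the fingers, y is the direction in which the jaws open and shut (so a half turn about z gives the same grasp; the last joint's range is limited). The gripper opens to 85 mm and grips with 20 to 120 N. Pads are 22 mm wide; open, the fingers measure 114 mm over their backs; the gripper's body (76 mm by 85 mm) begins 54 mm behind the grasp point. The pads swing forward as they close: fully open they stand 13 mm farther back than shut.
Start: joints at [1.22, 0.521, -0.036, 1.599, 0.021, 1.021, -0.113], TCP at [0.173, -0.601, 0.231] pointing down, gripper open.
Joint ranges: [-2.91, 2.91], [-0.3, 2.13], [-1.5, 1.42], [0.17, 2.43], [-1.26, 4.41], [0.16, 1.93], [-2.52, 2.52]. Speed limits (rad/s): [1.89, 1.89, 2.39, 2.39, 3.01, 3.01, 3.01].

INTERFACE

Orientations are given as [roll, pitch, yaw] about the fixed x, y, z axes, in that order (R = Rz(yaw) Ry(pitch) Rx(roll)).
In Python, from workcell import bot, viewer, workorder gives the robot as it stands.
- The arm moves only by the tool move_arm, never from a script. Its argument "plan" is a list of rows, each a list of 6 numbers: the shift along the tool's x, y, z scaled (see below), then the turn, a rotation vector about the tool's x, y, z scaled (see below). A call has 1 to 5 rows; each row shifts and turns the commanded pose from where the row before left it, along the tool's axes as they then stand; what a row does not reach is not made up. The controller multiplies each number of a shift by 0.025 m and each number of a turn by pi rad. A row lasts 1/10 s, in which the tool goes at most 50 mm and 8.59 degrees, less where a joint would pass 70% of its speed; a pose out of reach is approached as far as the arm can. A call with a number of a shift or a turn outside -1 to 1 is refused whole. A call with a gripper value outside its range is refused whole. "claw" is the closure, from -1 (fully open) to 1 (shut), so that 0 is half open, set as the call begins (left out, the last holds). The fingers move at their own pace and stop on an object; "force" is the grip in N (left out, the last holds). Time passes only in rows, so rows that do not move let the fingers close. It gives the time, the measured TCP pose, the force and the opening at its end, in the units of the state.
- bot.observe(): the state, without advancing time (a new reading comes with each control period).
- viewer.grab_frame(name): name is "scene" or "side" or "wrist"; returns the picture (384x512x3 uint8, red, green, blue); there is no depth.
- viewer.camera_info(name): a dict with "K" (3x3 intrinsics, pixels), "R" (3x3) and "t" (3): a world point X has camera coordinates R X + t. Camera axes: x right, y down, z forward; pixel columns grow to the right and rows downward; lengths in m; the calibration is good to about 2 mm. A picture is of the moment at which its call begins: read the wrist's pose just before it. camera_info takes no time and is no camera call; for the wrist camera it gives the pose at the moment of the call.
- workorder.job_done(): hands the job in, once; it reports no verdict.
The state is a dict: "clock": time; "qpos": joint angles; "qd": joint speeds; "joint_efforts": joint torques, N m; "position": TCP position; "tool_rot": TCP orientation; "force": force on the tool from outside, world axes, zero at the start; "moment": the same for the moment, N m; "grip_width": finger opening in m.
Only numpy, scipy, OpenCV 4.12 (cv2) and the standard library are available. Lean on these libraries where they do the work, as an engineer would, in place of code of your own. Each camera call takes 0.05 s, during which the arm holds its last target.

TASK

Lock up the stock chest for the night: close its lid, slide the barrel bolt all the way across through the keeper on the lid, and turn the bolt's handle down into the notch. Then take the hand stamp, lower it gently and press it firmly and squarely for a moment on the middle of the card on the lid, lift it straight off without sliding it, and stand it back upright in its tray. Leave the scoop, the jar and the bottle where they are.

Things in the scene. Friction and masses are not known exactly. Their poses are not given: they have to be found in the camera images.
- chest: Low wooden stock chest fixed to the table, 240 (x) by 360 (y) by 125 mm high. Origin: centre of its underside; z up; its front is -x (toward the robot), +y its left. Left part of its top (y 32 to 180 mm): fixed board, top at z = 125 mm, carrying the bolt; the rest is the lid. Steel barrel bolt: along y at x = -50, z = 165 mm, on a 26 mm block with two guides (tops at z = 177, y = 46 and 128 mm).
- notch (a point): Middle of the notch, at bolt-axis height (chest x = -68, y = 63, z = 165 mm; axes as the chest's). An upright steel fence 6 mm thick stands along the front of the bolt, top at chest z = 185 mm; it stops the handle from turning down except in this one notch, 20 mm wide, where the handle stands when the bolt is fully across.
- lid (a joint): Lid angle (rad): 0 shut (top flush with the board), positive open, up to 1.2; starts half open, 0.55 to 0.95. A stiff hinge holds it at any angle; 3 to 8 N near its front edge pushes it shut. 15 mm thick plywood, 228 mm from the hinge to the front edge, spanning chest y = -180 to 28 mm.
- lid_hinge (a point): Point on the lid's hinge axis, at the middle of the lid's width: chest x = 108, y = -76, z = 110 mm (level with the underside of the shut lid, on the far side). The axis is parallel to the chest's y. Axes: the lid's own, as the chest's when shut.
- lid_front (a point): Point on the lid's top face near its front edge, 215 mm from the hinge, at chest y = -106 mm: a good place to push the lid down. Bare wood all around; the card pad begins about 77 mm behind it. Axes: the lid's own.
- keeper (a point): Centre of the opening of the steel keeper, an arch 44 by 18 mm and 57 mm high standing on the lid, that takes the bolt. With the lid shut it is at chest x = -50, y = 16, z = 165 mm, in line with the bolt. Axes: the lid's own.
- bolt (a joint): How far the bolt has slid (m): 0 drawn back (to the chest's left, +y), 0.045 fully across at its stop (toward -y, through the keeper). Starts at 0 to 0.010. Friction about 3 N. It can enter the keeper only when the lid is shut.
- handle (a joint): Angle of the bolt's handle about the bolt's axis (rad): 0 straight up, positive leaning to the chest's front (-x), 1.571 level, down in the notch. Starts at -0.3 to 0.2 and stays where it is left. The fence stops it at about 0.4 unless the bolt is within about 4 mm of fully across; down in the notch it keeps the bolt from sliding.
- handle_knob (a point): Centre of the 20 mm steel ball at the handle's end, 70 mm from the bolt's axis; the bar is 12 mm thick. Upright: 110 mm above the board; laid down: 40 mm above it, over the chest's front edge. Chest y = 108 mm with the bolt drawn back (0), 63 mm fully across. Can be gripped from above, fingers closing along the chest's y; it then turns easily in the grip.
- bolt_tip (a point): Centre of the leading (-y) end face of the 14 mm thick bolt: chest y = 45 mm drawn back, 0 mm fully across.
- card_pad: Blank white card 70 mm square on a dark rubber pad, 80 by 80 by 12 mm, fixed in the middle of the lid. Origin: centre of the card's top (12 mm above the lid's top; 137 mm above the table when shut); z normal to the card, x and y along its edges. It gives like a spring under the stamp: 2 N per mm, 6 mm at most, then firm.
- stamp: Wooden hand stamp, 108 mm high, about 200 g: square foot 46 by 46 mm with a 44 mm square rubber face 6 mm thick below, thin neck, and a square wooden grip 28 by 28 mm from 52 to 108 mm height whose sides are parallel to its x and y axes. Origin: centre of the rubber face; z up along the grip. Starts standing upright in the tray.
- stamp_grip (a point): Middle of the stamp's wooden grip, 85 mm above the rubber face; axes as the stamp's.
- tray: Shallow steel tray fixed to the table, 110 by 110 mm, 14 mm high outside, walls and floor 5 mm thick. Origin: centre of its underside; axes along its sides.
- scoop: Bystander, to be left alone: flat-bottomed steel scoop, 240 mm long, 88 mm wide, 52 mm high. Origin: under the rear wall of its pan, handle toward -x.
- jar: Bystander, to be left alone: closed jar with a steel cap, 84 mm across, 130 mm high. Origin: centre of its underside.
- bottle: Bystander, to be left alone: green bottle, 60 mm across, 170 mm high. Origin: centre of its underside.
Not all that is in view belongs to the job. Of the things that look like the tray, take the one that is farthest to the robot's right at the start. Of the things that look like the stamp, the smaller one is meant.

How it is judged:
By the outcome, as a careful person would: the job done as asked, in the order asked, and still so for the second after the job is handed in, with the robot touching nothing.
It also fails if it takes over 72 s, if anything falls off the work surface, if the arm or the gripper's body presses on something with over 40 N, if the wrist force passes 120 N, or if a joint passes its speed limit or range.

## Working session

There is one attempt and no reset: what is moved stays moved. The work goes in short steps, Python scripts to look and compute and a tool call to move; the robot and the scene stay as the last step left them, time stands still between calls to the robot, and variables do not carry over. Pictures are saved under pics/ and viewed, and the job is handed in when it is done.

Besides the shell and the picture viewer there is one more tool, called after "Emit:" by a JSON object that holds its "api" and its "payload". move_arm: Moves the arm, as the interface text tells. Shifts and turns lie within -1 to 1; 1 stands for 0.025 m of shift or pi rad of turn. Its arguments: {"type":"object","properties":{"plan":{"type":"array","items":{"type":"array","items":{"type":"number"}}},"claw":{"type":"number"},"force":{"type":"number"}},"required":["plan"]}

```bash
ls; mkdir -p pics
python3 - <<'E'
from workcell import bot, viewer, workorder
import cv2
print(bot.observe())
for n in ["scene","side","wrist"]:
    ci=viewer.camera_info(n); print(n,ci)
    im=viewer.grab_frame(n); cv2.imwrite(f"pics/{n}0.png",im[:,:,::-1])
E
```

```text
pics
{'clock': 0.0, 'qpos': array([ 1.21977556,  0.52201814, -0.03628998,  1.59996207,  0.02121059,
        1.02110184, -0.11283227]), 'qd': array([ 1.60028878e-03, -1.86853888e-03, -8.15346508e-04,  3.11045473e-05,
        1.80572134e-04,  8.73544142e-04, -5.29247256e-04]), 'joint_efforts': array([-9.09132923e-04, -9.27109051e+01,  1.97985917e+00, -3.69927156e+01,
        1.79225137e-02,  8.22554401e-03, -1.16330054e-05]), 'position': array([ 0.1730701 , -0.60023115,  0.23074003]), 'tool_rot': array([-3.14049331e+00,  1.05458523e-04,  2.80750842e-01]), 'force': array([ 0.48600515,  0.36759148, -0.65327653]), 'moment': array([-0.00122219, -0.02567785, -0.00683531]), 'grip_width': 0.08550310236842792}
scene {'K': array([[392.07536527,   0.        , 255.23309423],
       [  0.        , 392.07536527, 187.69570574],
       [  0.        ,   0.        ,   1.        ]]), 'R': array([[ 0.46497126,  0.88528133, -0.00887106],
       [ 0.64877996, -0.34753875, -0.6769796 ],
       [-0.60240044,  0.30902069, -0.73594832]]), 't': array([-0.27426356, -0.23965144,  1.85108397])}
side {'K': array([[405.86831644,   0.        , 253.8034404 ],
       [  0.        , 405.86831644, 191.07266669],
       [  0.        ,   0.        ,   1.        ]]), 'R': array([[-0.99974333, -0.02255625, -0.00211737],
       [-0.01227423,  0.61782418, -0.78622047],
       [ 0.01904235, -0.78599268, -0.61794247]]), 't': array([0.5571875 , 0.10336408, 1.31403907])}
wrist {'K': array([[280.4307364 ,   0.        , 256.83039254],
       [  0.        , 280.4307364 , 195.96584332],
       [  0.        ,   0.        ,   1.        ]]), 'R': array([[ 2.77167956e-01, -9.60821314e-01,  5.71770397e-04],
       [-9.17256698e-01, -2.64423627e-01,  2.97859524e-01],
       [-2.86038590e-01, -8.30815756e-02, -9.54609542e-01]]), 't': array([-0.62642465, -0.03874745,  0.3799408 ])}
```

View pics/scene0.png

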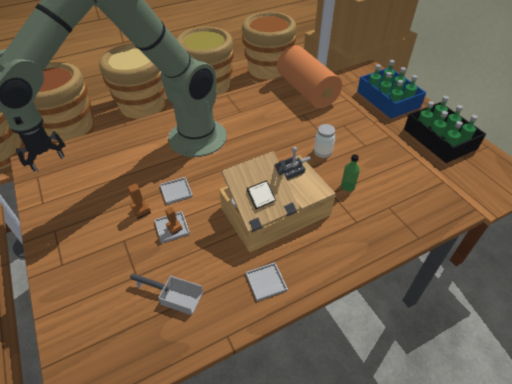

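View pics/side0.png

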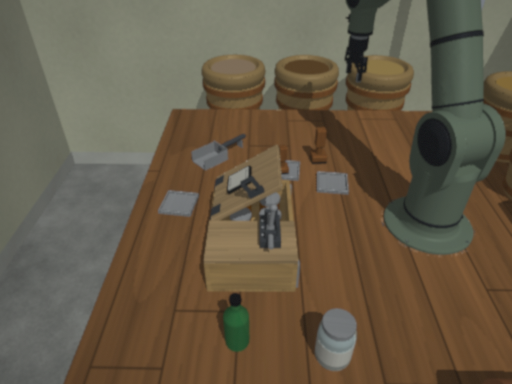

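View pics/wrist0.png

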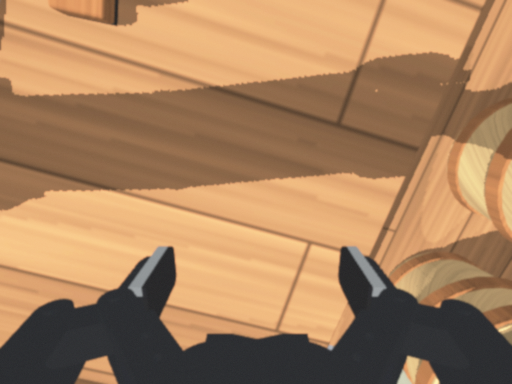

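```bash
cat > h.py <<'E'
import numpy as np, cv2
from workcell import bot, viewer, workorder
def cam(n):
    c=viewer.camera_info(n); return c["K"],c["R"],c["t"]
def proj(c,X):
    K,R,t=c; p=(R@np.asarray(X,float).reshape(-1,3).T).T+t; p=p@K.T; return p[:,:2]/p[:,2:]
def ray(c,uv):
    K,R,t=c; d=R.T@np.linalg.inv(K)@np.array([uv[0],uv[1],1.]); return -R.T@t, d/np.linalg.norm(d)
def onz(c,uv,z):
    o,d=ray(c,uv); return o+d*(z-o[2])/d[2]
def tri(obs):
    A=np.zeros((3,3));b=np.zeros(3)
    rs=[ray(c,uv) for c,uv in obs]
    for o,d in rs:
        P=np.eye(3)-np.outer(d,d);A+=P;b+=P@o
    X=np.linalg.solve(A,b); return X,[np.linalg.norm((np.eye(3)-np.outer(d,d))@(X-o)) for o,d in rs]
E
python3 - <<'E'
from h import *
s=cam("scene");d=cam("side")
for uv in [(176,190),(172,229),(266,282)]: print("scene tray",uv,onz(s,uv,0.01).round(3))
for uv in [(178,203),(290,170),(332,182)]: print("side tray",uv,onz(d,uv,0.01).round(3))
im=cv2.imread("pics/scene0.png"); cv2.imwrite("pics/c1.png",cv2.resize(im[130:320,110:350],None,fx=3.3,fy=3.1,interpolation=cv2.INTER_CUBIC))
im=cv2.imread("pics/side0.png"); cv2.imwrite("pics/c2.png",cv2.resize(im[110:300,160:360],None,fx=3.1,fy=3.1,interpolation=cv2.INTER_CUBIC))
E
```

```text
scene tray (176, 190) [ 0.284 -0.206  0.01 ]
scene tray (172, 229) [ 0.465 -0.288  0.01 ]
scene tray (266, 282) [ 0.825 -0.083  0.01 ]
side tray (178, 203) [ 0.817 -0.073  0.01 ]
side tray (290, 170) [ 0.427 -0.275  0.01 ]
side tray (332, 182) [ 0.278 -0.202  0.01 ]
```

View pics/c1.png

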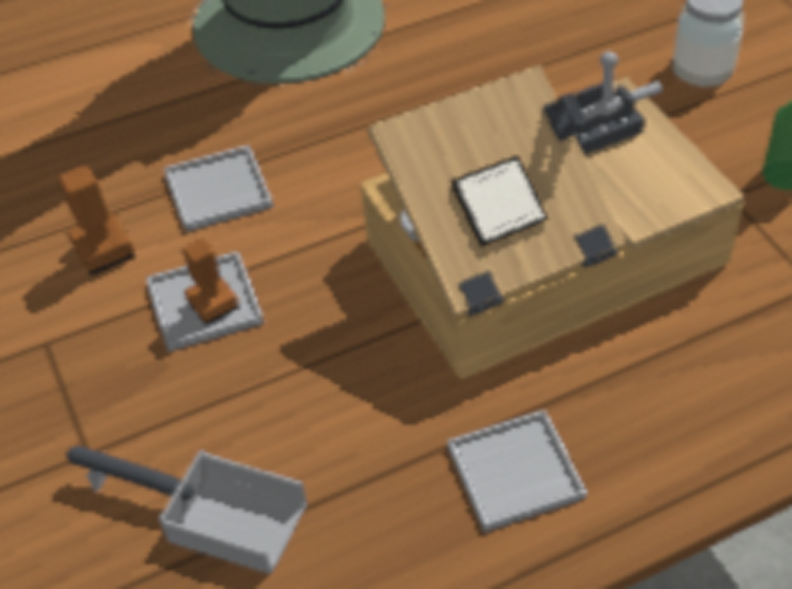

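View pics/c2.png

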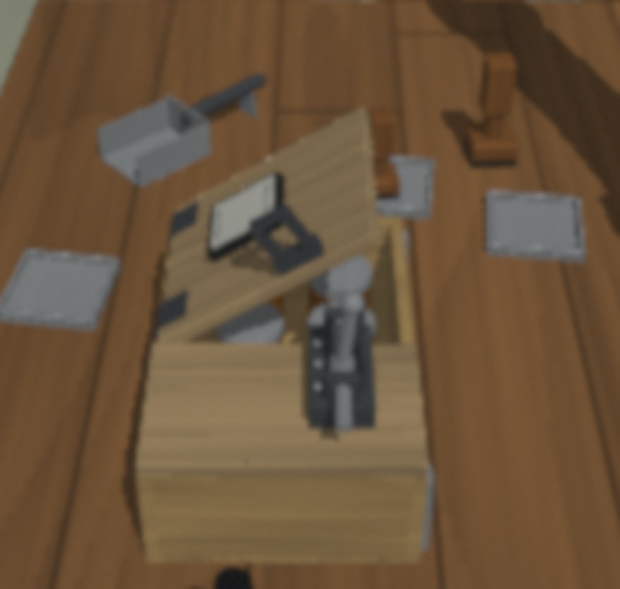

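Run:
```python
from h import *
s=cam("scene");d=cam("side")
S=lambda u,v:(u/3.3+110,v/3.1+130)
D=lambda u,v:(u/3.1+160,v/3.1+110)
print("back-left top scene",onz(s,S(742,200),.125)," side",onz(d,D(140,468),.125), tri([(s,S(742,200)),(d,D(140,468))]))
print("front-left top side",onz(d,D(427,460),.125))
print("front-left bottom side",onz(d,D(425,550),0), "back-left bottom",onz(d,D(150,562),0))
print("back-right bottom scene",onz(s,S(465,377),0))
print("board corners y=32:",onz(d,D(152,345),.125),onz(d,D(412,345),.125))
print("front right top, scene",onz(s,S(365,187),.125))
print("knob",tri([(s,S(609,60)),(d,D(348,277))]))
print("lid front right corner",tri([(s,S(372,128)),(d,D(362,110))]))
print("stamp top",onz(s,S(200,247),.113))
```

```text
back-left top scene [0.6872881  0.27832945 0.125     ]  side [0.67300688 0.28993205 0.125     ] (array([0.67744647, 0.28357767, 0.11531869]), [np.float64(0.003357208959833575), np.float64(0.0033572089598335867)])
front-left top side [0.43952287 0.27643307 0.125     ]
front-left bottom side [0.43269674 0.26831572 0.        ] back-left bottom [0.67418522 0.28642057 0.        ]
back-right bottom scene [ 0.68796458 -0.0691629   0.        ]
board corners y=32: [0.67939861 0.14237983 0.125     ] [0.44438995 0.13762229 0.125     ]
front right top, scene [ 0.47132201 -0.08115666  0.125     ]
knob (array([0.5119699 , 0.19866652, 0.24767829]), [np.float64(0.007262028383739698), np.float64(0.007262028383739587)])
lid front right corner (array([ 0.49030809, -0.07390124,  0.24008224]), [np.float64(0.002155584967502118), np.float64(0.002155584967502043)])
stamp top [ 0.46183663 -0.27418566  0.113     ]
```

Emit:
{"api": "move_arm", "payload": {"plan": [[0,0,-1,0,0,0.0375],[0,0,-1,0,0,0.0375],[0,0,-1,0,0,0],[0.4,-0.6,-1,0,0,0],[0.6,-1,-1,0,0,0]]}}

```text
clock: 0.65
position: [0.1957, -0.5595, 0.3567]
tool_rot: [-3.141, 0.001, 0.043]
force: [-0.0, 0.2, -0.1]
grip_width: 0.0853
```

Emit:
{"api": "move_arm", "payload": {"plan": [[0.8,-1,-1,0,0,0],[0.8,-1,0,0,0,0],[0.8,-1,0,0,0,0],[0.8,-1,0,0,0,0],[0.8,-1,0,0,0,0]], "claw": 1}}

```text
clock: 1.15
position: [0.2911, -0.4288, 0.3812]
tool_rot: [-3.141, 0.0, 0.045]
force: [0.7, -0.8, 0.1]
grip_width: 0.0121
```

Emit:
{"api": "move_arm", "payload": {"plan": [[0.8,-1,0,0,0,0],[0.8,-1,0,0,0,0],[0.8,-1,0,0,0,0],[0.4,-0.5,0,0,0,0],[0,0,0,0,0,0]]}}

```text
clock: 1.65
position: [0.3579, -0.3376, 0.3813]
tool_rot: [-3.141, -0.0, 0.048]
force: [-0.2, -0.4, 0.8]
grip_width: 0.0001
```

Run:
```python
from h import *
import pickle
o=bot.observe(); print(o['clock'],o['position'],o['tool_rot'],o['force'])
c=cam("wrist"); im=viewer.grab_frame("wrist"); cv2.imwrite("pics/w1.png",im[:,:,::-1]); pickle.dump(c,open("w1.pkl","wb"))
print(-c[1].T@c[2])
cv2.imwrite("pics/w1b.png",cv2.resize(im[:,:,::-1],(800,600)))
```

```text
1.65 [ 0.35788193 -0.33764684  0.38131219] [-3.14113540e+00 -3.47742589e-04  4.84770178e-02] [-0.24752028 -0.41578236  0.76698798]
[ 0.434355   -0.33528755  0.52513599]
```

View pics/w1b.png

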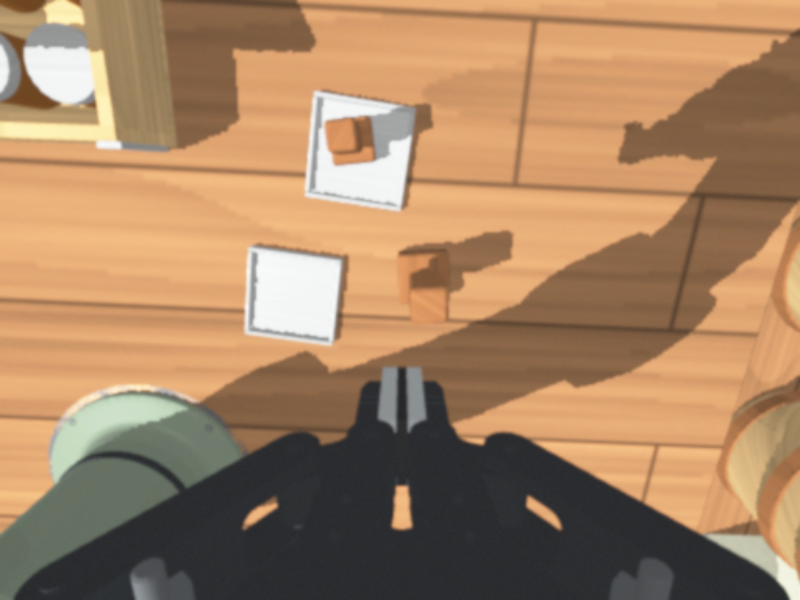

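Emit:
{"api": "move_arm", "payload": {"plan": [[0.4,-1,-0.3,0,0,0],[0.4,-1,-0.3,0,0,0],[0.4,-1,-0.3,0,0,0],[0.4,-1,-0.3,0,0,0],[0.4,-1,-0.3,0,0,0]]}}

```text
clock: 2.2
position: [0.4006, -0.2124, 0.419]
tool_rot: [3.141, 0.0, 0.043]
force: [1.0, 0.3, -0.1]
grip_width: -0.0001
```

Emit:
{"api": "move_arm", "payload": {"plan": [[0.4,-1,-0.3,0,0,0],[0.4,-1,-0.3,0,0,0],[0.4,-1,-0.3,0,0,0],[0.4,-1,-0.3,0,0,0],[0.4,-1,-0.3,0,0,0]]}}

```text
clock: 2.7
position: [0.4453, -0.0854, 0.4566]
tool_rot: [3.141, 0.0, 0.043]
force: [0.7, -0.5, 0.2]
grip_width: -0.0
```

Emit:
{"api": "move_arm", "payload": {"plan": [[0.4,-1,0,0,0,0],[0.4,-1,0,0,0,0],[0,0,0,0,0,0]]}}

```text
clock: 3.0
position: [0.4635, -0.0325, 0.4561]
tool_rot: [-3.141, 0.0, 0.048]
force: [-0.2, -1.3, -0.2]
grip_width: 0.0004
```

```bash
cat > snap.py <<'E'
import sys,pickle
from h import *
n=sys.argv[1]
o=bot.observe(); print(o['clock'],o['position'].round(4),o['tool_rot'].round(4),o['force'].round(1))
c=cam("wrist"); im=viewer.grab_frame("wrist"); cv2.imwrite(f"pics/{n}.png",im[:,:,::-1]); pickle.dump(c,open(n+".pkl","wb"))
cv2.imwrite(f"pics/{n}b.png",cv2.resize(im[:,:,::-1],(800,600),interpolation=cv2.INTER_CUBIC))
E
python3 snap.py w2
```

```text
3.0 [ 0.4635 -0.0325  0.4561] [-3.1407e+00  1.0000e-04  4.7800e-02] [-0.2 -1.3 -0.2]
```

View pics/w2b.png

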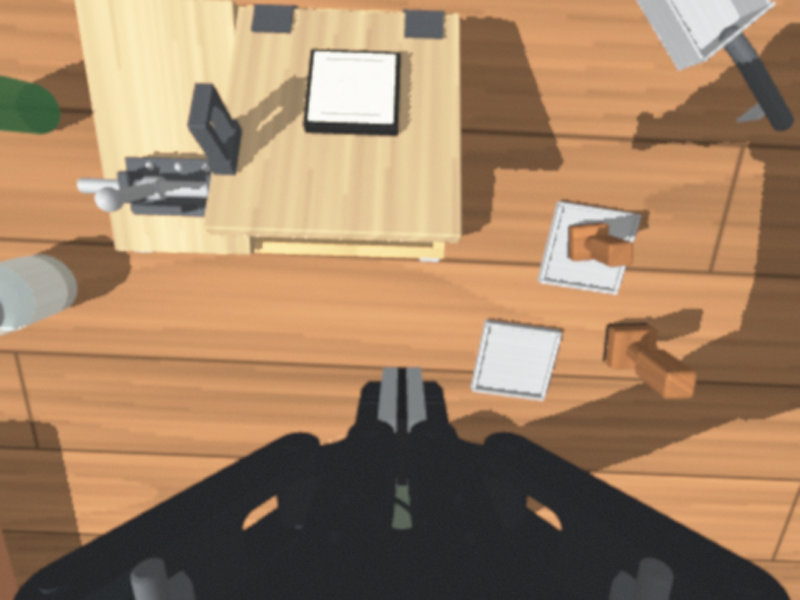

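Run:
```python
from h import *
import pickle
w=pickle.load(open("w2.pkl","rb")); s=cam("scene"); d=cam("side")
W=lambda u,v:((u+.5)/1.5625-.5,(v+.5)/1.5625-.5)
D=lambda u,v:(u/3.1+160,v/3.1+110)
S=lambda u,v:(u/3.3+110,v/3.1+130)
a=onz(w,W(118,252),.125);b=onz(w,W(250,252),.125);print(a,b,np.linalg.norm(a-b), np.arctan2(-(a-b)[0],(a-b)[1]))
c=onz(w,W(77,0),.125); print("left edge",c,np.arctan2((c-a)[1],(c-a)[0]))
e=onz(w,W(233,0),.125)
f=onz(w,W(440,262),.125);print("front right", f)
print("lid fr right", tri([(w,W(460,240)),(s,S(372,128)),(d,D(362,110))]))
print("lid front left(y=28)", tri([(w,W(208,234)),(d,D(378,238))]))
print("knob", tri([(w,W(108,198)),(s,S(609,60)),(d,D(348,277))]))
print("knob2", tri([(w,W(108,198)),(s,S(609,60))]))
print("knob3", tri([(w,W(108,198)),(d,D(348,277))]))
# tray/stamp
print("stamp top", onz(w,W(617,254),.113))
# hinges
for uv in [(253,5),(293,5),(405,11),(445,11)]: print(onz(w,W(*uv),.125))
```

```text
[0.43973533 0.27484161 0.125     ] [0.4466249 0.130821  0.125    ] 0.1441852980560182 0.0478009155732152
left edge [0.67658564 0.27879856 0.125     ] 0.016705002956778705
front right [ 0.44547502 -0.07739136  0.125     ]
lid fr right (array([ 0.48930996, -0.07708505,  0.23963953]), [np.float64(0.004343727062740132), np.float64(0.004748350384373641), np.float64(0.0007226915531016355)])
lid front left(y=28) (array([0.48070341, 0.12638821, 0.23756684]), [np.float64(0.0014078116685681042), np.float64(0.0014078116685681855)])
knob (array([0.51040783, 0.19853976, 0.24703929]), [np.float64(0.002330418022377094), np.float64(0.008239534210553406), np.float64(0.006422842702755404)])
knob2 (array([0.50671902, 0.20855678, 0.23192991]), [np.float64(0.0005652697025276978), np.float64(0.0005652697025276439)])
knob3 (array([0.50734282, 0.1956526 , 0.25086846]), [np.float64(0.001117254675584791), np.float64(0.0011172546755848244)])
stamp top [ 0.46167051 -0.27636114  0.113     ]
[0.68043382 0.1152385  0.125     ]
[0.6822307  0.07789929 0.125     ]
[ 0.68241414 -0.02691245  0.125     ]
[ 0.68421776 -0.0643964   0.125     ]
```

Emit:
{"api": "move_arm", "payload": {"plan": [[0.3,-0.1,0.9,0,0,0],[0.3,-0.2,1,0,0,0],[0.3,-0.1,1,0,0,0],[0.3,-0.2,1,0,0,0],[0.2,-0.1,1,0,0,0]]}}

```text
clock: 3.55
position: [0.4973, -0.0169, 0.3327]
tool_rot: [3.141, 0.0, 0.043]
force: [0.5, 0.3, 0.9]
grip_width: -0.0002
```

Emit:
{"api": "move_arm", "payload": {"plan": [[0.2,-0.1,1,0,0,0],[0.2,0,1,0,0,0],[0,0,0.8,0,0,0],[0,0,0.6,0,0,0],[0,0,0,0,0,0]]}}

```text
clock: 4.05
position: [0.506, -0.0142, 0.2471]
tool_rot: [3.141, 0.003, 0.043]
force: [-1.1, -0.4, -0.2]
grip_width: -0.0
```

Emit:
{"api": "move_arm", "payload": {"plan": [[0,0,0.5,0,0,0],[-0.2,0,0.4,0,0,0],[-0.2,0,0.4,0,0,0],[-0.2,0,0.4,0,0,0],[-0.2,0,0.4,0,0,0]]}}

```text
clock: 4.55
position: [0.4865, -0.0133, 0.1956]
tool_rot: [3.142, -0.0, 0.045]
force: [2.1, -0.4, 1.6]
grip_width: -0.0002
```

Emit:
{"api": "move_arm", "payload": {"plan": [[-0.2,0,0.4,0,0,0],[-0.1,0,0.4,0,0,0],[-0.1,0,0.4,0,0,0],[-0.1,0,0.4,0,0,0],[0,0,0.3,0,0,0]]}}

```text
clock: 5.05
position: [0.474, -0.0138, 0.1478]
tool_rot: [-3.142, 0.001, 0.045]
force: [-1.9, 0.4, 2.9]
grip_width: 0.0004
```

Emit:
{"api": "move_arm", "payload": {"plan": [[0,0,0.3,0,0,0],[0,0,0.3,0,0,0],[0,0,0.2,0,0,0],[0,0,0.1,0,0,0],[0,0,0,0,0,0]]}}

```text
clock: 5.55
position: [0.4746, -0.0138, 0.126]
tool_rot: [-3.141, 0.0, 0.045]
force: [1.4, -0.2, 0.0]
grip_width: -0.0002
```

Emit:
{"api": "move_arm", "payload": {"plan": [[0,0,0.08,0,0,0],[0,0,0.08,0,0,0]]}}

```text
clock: 5.75
position: [0.475, -0.0138, 0.124]
tool_rot: [3.141, -0.001, 0.045]
force: [-23.0, -0.0, 81.0]
grip_width: -0.0001
```

Emit:
{"api": "move_arm", "payload": {"plan": [[0,0,-0.3,0,0,0],[0,0,-1,0,0,0],[0,0,-1,0,0,0],[0.2,-0.5,-1,0,0,0],[0.3,-1,-1,0,0,0]]}}

```text
clock: 6.25
position: [0.4854, 0.0231, 0.2311]
tool_rot: [3.141, -0.001, 0.042]
force: [0.5, -0.2, -1.0]
grip_width: 0.0002
```

Emit:
{"api": "move_arm", "payload": {"plan": [[0,-1,-1,0,0,0],[0,-1,-1,0,0,0],[0,-0.5,-1,0,0,0],[0,0,-1,0,0,0],[0,0,0,0,0,0]]}}

```text
clock: 6.75
position: [0.4835, 0.0874, 0.3328]
tool_rot: [-3.141, -0.005, 0.046]
force: [0.4, -0.3, -1.1]
grip_width: -0.0002
```

```bash
python3 snap.py w3
python3 - <<'E'
from h import *
for n in ["scene","side"]: cv2.imwrite(f"pics/{n}1.png",viewer.grab_frame(n)[:,:,::-1])
im=cv2.imread("pics/scene1.png"); cv2.imwrite("pics/c3.png",cv2.resize(im[130:280,200:370],None,fx=4,fy=4,interpolation=cv2.INTER_CUBIC))
im=cv2.imread("pics/side1.png"); cv2.imwrite("pics/c4.png",cv2.resize(im[170:300,180:320],None,fx=4,fy=4,interpolation=cv2.INTER_CUBIC))
E
```

```text
6.75 [0.4835 0.0874 0.3328] [-3.1411 -0.0049  0.0458] [ 0.4 -0.3 -1.1]
```

View pics/w3b.png

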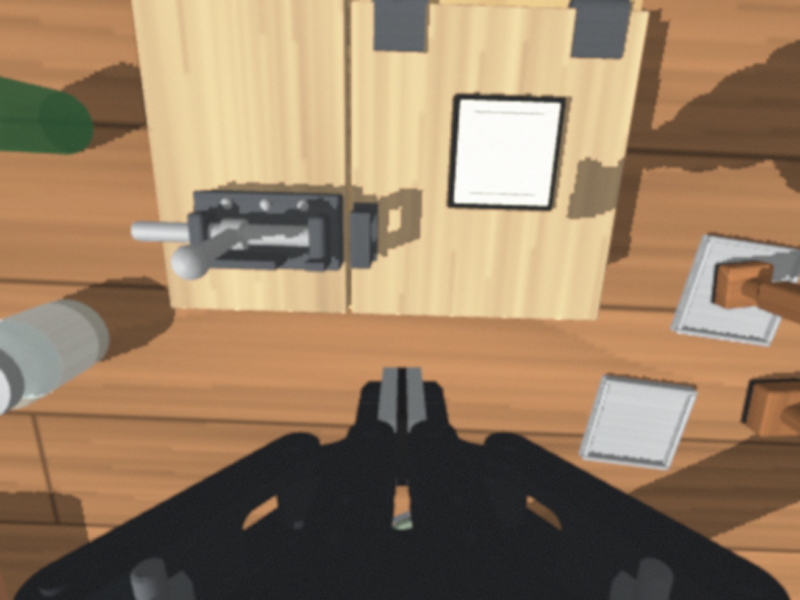

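View pics/c3.png

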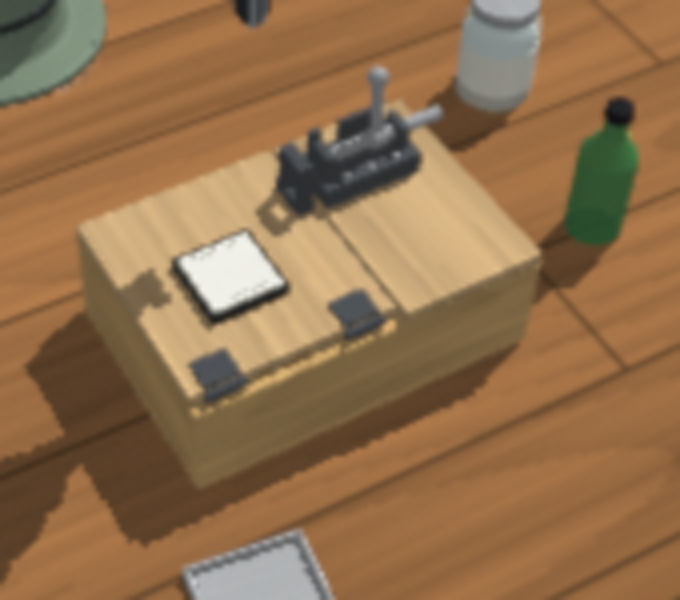

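View pics/c4.png

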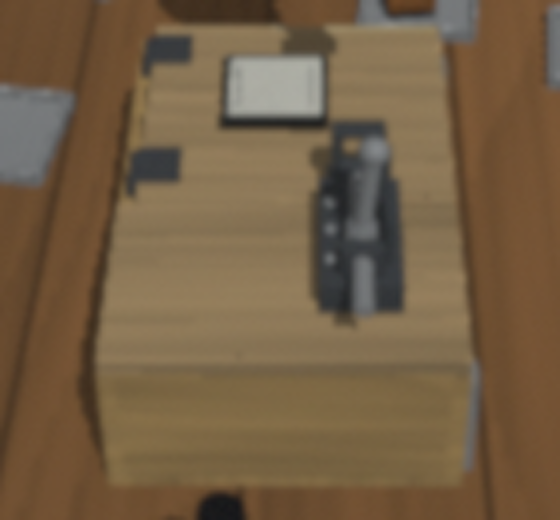

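Run:
```python
from h import *
import pickle
w=pickle.load(open("w3.pkl","rb")); s=cam("scene"); d=cam("side")
W=lambda u,v:((u+.5)/1.5625-.5,(v+.5)/1.5625-.5)
D=lambda u,v:((u+.5)/4+180-.5,(v+.5)/4+170-.5)
S=lambda u,v:((u+.5)/4+200-.5,(v+.5)/4+130-.5)
a=onz(w,W(170,309),.125);b=onz(w,W(597,320),.125);print("front",a,b,np.linalg.norm(a-b),np.arctan2((a-b)[0]*-1,(a-b)[1]))
c=onz(w,W(133,0),.125);e=onz(w,W(645,12),.125);print(np.arctan2((c-a)[1],(c-a)[0]),e,np.arctan2((e-b)[1],(e-b)[0]))
print("scene corners FR, BL", onz(s,S(79,228),.125),onz(s,S(540,258),.125), "side BL FL", onz(d,D(98,362),.125),onz(d,D(472,362),.125))
for k in ([(w,W(190,263)),(s,S(378,74)),(d,D(375,148))],[(w,W(190,263)),(s,S(378,74))],[(w,W(190,263)),(d,D(375,148))],[(s,S(378,74)),(d,D(375,148))]): print("knob",tri(k))
# card: white mask
im=cv2.imread("pics/w3.png"); g=im.min(2); m=(g>200).astype(np.uint8)
cs,_=cv2.findContours(m,cv2.RETR_EXTERNAL,cv2.CHAIN_APPROX_NONE)
for q in cs:
    if cv2.contourArea(q)>1500:
        r=cv2.minAreaRect(q);bx=cv2.boxPoints(r);print(r)
        P=np.array([onz(w,p,.137) for p in bx]);print(P.round(4),P.mean(0),np.linalg.norm(P-np.roll(P,1,0),axis=1))
sc=cv2.imread("pics/scene1.png")
print("card scene",[onz(s,S(*p),.137).round(4) for p in [(175,266),(245,232),(287,282),(212,315)]])
print("card corners w",[onz(w,W(*p),.137).round(4) for p in [(457,97),(565,98),(555,208),(450,207)]])
print("card center tri", tri([(w,W(507,152)),(s,S(230,272)),(d,D(275,89))]))
```

```text
front [0.44065508 0.27873583 0.125     ] [ 0.44731652 -0.08191266  0.125     ] 0.3607100053448964 0.018468627307974706
0.0054895558932969105 [ 0.67391105 -0.07537359  0.125     ] 0.02885001776407486
scene corners FR, BL [ 0.45213221 -0.07753078  0.125     ] [0.68533557 0.27873095 0.125     ] side BL FL [0.67595127 0.28716998 0.125     ] [0.44018357 0.2823031  0.125     ]
knob (array([0.50447395, 0.20665756, 0.23631423]), [np.float64(0.0019423927386992158), np.float64(0.0016409111464767868), np.float64(0.001280616686096802)])
knob (array([0.5064471 , 0.20532875, 0.23870751]), [np.float64(0.001490148660601767), np.float64(0.0014901486606017237)])
knob (array([0.50428927, 0.20538667, 0.23516136]), [np.float64(0.0011577959561257874), np.float64(0.0011577959561260337)])
knob (array([0.50382932, 0.20802383, 0.23710326]), [np.float64(0.0007354862661683422), np.float64(0.0007354862661682955)])
((408.5999450683594, 269.2999572753906), (53.88154220581055, 43.416358947753906), 8.130102157592773)
[[ 0.3293 -0.0934  0.137 ]
 [ 0.3961 -0.09    0.137 ]
 [ 0.3881 -0.1641  0.137 ]
 [ 0.3203 -0.1714  
[... 153 characters left out ...]
 65.60973358154297), 2.38594388961792)
[[ 0.54    0.0483  0.137 ]
 [ 0.6107  0.051   0.137 ]
 [ 0.6112 -0.02    0.137 ]
 [ 0.5404 -0.0275  0.137 ]] [0.57556177 0.01296734 0.137     ] [0.07578676 0.07075896 0.07102914 0.07126938]
card scene [array([ 0.5463, -0.0241,  0.137 ]), array([0.5394, 0.0513, 0.137 ]), array([0.6105, 0.0556, 0.137 ]), array([ 0.6128, -0.021 ,  0.137 ])]
card corners w [array([0.6121, 0.0524, 0.137 ]), array([ 0.615 , -0.0241,  0.137 ]), array([ 0.5389, -0.0284,  0.137 ]), array([0.5359, 0.0514, 0.137 ])]
card center tri (array([0.57501619, 0.01531494, 0.13425604]), [np.float64(0.0038404707679198288), np.float64(0.0019888603648186903), np.float64(0.002894655330665618)])
```

Emit:
{"api": "move_arm", "payload": {"plan": [[0.2,-0.9,0.2,0,0,0.008],[0.2,-1,0.2,0,0,0],[0.2,-1,0.2,0,0,0],[0.2,-1,0.2,0,0,0],[0.16,-0.84,0,0,0,0]], "claw": -0.2, "force": 20}}

```text
clock: 7.4
position: [0.5031, 0.2065, 0.3081]
tool_rot: [3.141, 0.002, 0.02]
force: [0.9, -1.1, 0.2]
grip_width: 0.0512
```

Emit:
{"api": "move_arm", "payload": {"plan": [[0,0,0,0,0,0]]}}

```text
clock: 7.5
position: [0.503, 0.2081, 0.3084]
tool_rot: [-3.141, 0.002, 0.023]
force: [-1.0, -0.5, -0.4]
grip_width: 0.0515
```

```bash
python3 snap.py w4
```

```text
7.5 [0.503  0.2081 0.3084] [-3.1408e+00  2.1000e-03  2.3100e-02] [-1.  -0.5 -0.4]
```

View pics/w4b.png

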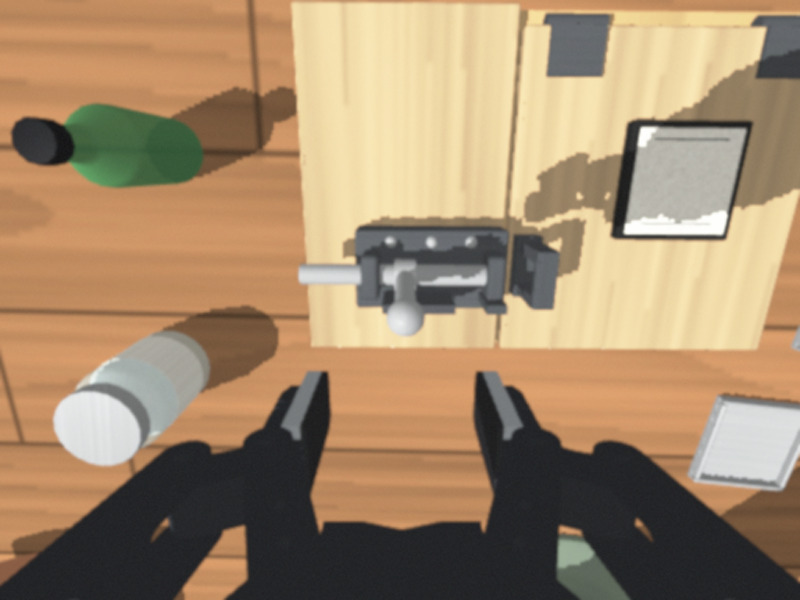

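Run:
```python
from h import *
import pickle
w3=pickle.load(open("w3.pkl","rb"));w=pickle.load(open("w4.pkl","rb")); s=cam("scene"); d=cam("side")
W=lambda u,v:((u+.5)/1.5625-.5,(v+.5)/1.5625-.5)
D=lambda u,v:((u+.5)/4+180-.5,(v+.5)/4+170-.5)
S=lambda u,v:((u+.5)/4+200-.5,(v+.5)/4+130-.5)
print(tri([(w3,W(190,263)),(w,W(405,318))]),tri([(w3,W(190,263)),(w,W(405,318)),(s,S(378,74)),(d,D(375,148))]))
a=onz(w,W(312,347),.125);b=onz(w,W(760,350),.125);print(a,b,np.linalg.norm(a-b),np.arctan2(-(a-b)[0],(a-b)[1]))
c=onz(w,W(293,3),.125);print(c,np.arctan2((c-a)[1],(c-a)[0]))
print("gap",onz(w,W(519,5),.125),onz(w,W(497,347),.125))
print("bolt axis tip end",onz(w,W(300,274),.165),onz(w,W(487,275),.165),onz(w,W(372,274),.165))
print([onz(w,W(*p),.137).round(4) for p in [(633,121),(750,122),(727,240),(613,238)]])
print("jar",onz(w,W(97,427),.13))
```

```text
(array([0.50579015, 0.20488929, 0.23618381]), [np.float64(9.52878062243511e-05), np.float64(9.5287806224298e-05)]) (array([0.50492584, 0.20602071, 0.23637219]), [np.float64(0.00127551409403933), np.float64(0.0015086462110194619), np.float64(0.002127342297137038), np.float64(0.0017574575251129492)])
[0.44140348 0.27727326 0.125     ] [ 0.44702905 -0.08448569  0.125     ] 0.3618026860163335 0.015549344032224922
[0.68000634 0.2803849  0.125     ] 0.013040344415653788
gap [0.68228303 0.13505425 0.125     ] [0.44479921 0.12824299 0.125     ]
bolt axis tip end [0.51108259 0.27489786 0.165     ] [0.51327049 0.14938154 0.165     ] [0.51218924 0.22660131 0.165     ]
[array([0.6139, 0.055 , 0.137 ]), array([ 0.6151, -0.023 ,  0.137 ]), array([ 0.5365, -0.027 ,  0.137 ]), array([0.5361, 0.0553, 0.137 ])]
jar [0.36653994 0.46010829 0.13      ]
```

Emit:
{"api": "move_arm", "payload": {"plan": [[0.1,0.1,0.8,0,0,0],[0,0,1,0,0,0],[0,0,1,0,0,0],[0,0,0.75,0,0,0],[0,0,0,0,0,0]]}}

```text
clock: 8.05
position: [0.505, 0.2015, 0.2186]
tool_rot: [3.14, 0.004, 0.019]
force: [0.5, -0.2, -0.1]
grip_width: 0.0515
```

Emit:
{"api": "move_arm", "payload": {"plan": [[0,0,0,0,0,0],[0,0,0,0,0,0],[0,0,0,0,0,0]], "claw": 1, "force": 25}}

```text
clock: 8.35
position: [0.5066, 0.2034, 0.2222]
tool_rot: [-3.141, -0.002, 0.02]
force: [-1.6, -0.9, 4.8]
grip_width: 0.0178
```

Emit:
{"api": "move_arm", "payload": {"plan": [[0,0,0.15,0,0,0],[0,0,0,0,0,0]]}}

```text
clock: 8.55
position: [0.507, 0.2036, 0.2187]
tool_rot: [-3.141, -0.003, 0.02]
force: [0.3, 0.5, 8.3]
grip_width: 0.0181
```

```bash
python3 snap.py w5
```

```text
8.55 [0.507  0.2036 0.2187] [-3.1407e+00 -2.8000e-03  1.9800e-02] [0.3 0.5 8.3]
```

View pics/w5b.png

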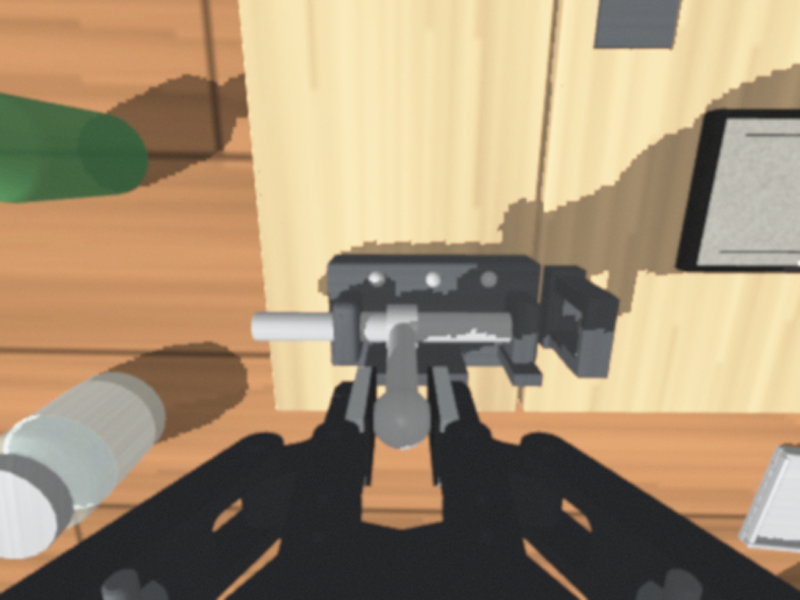

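Emit:
{"api": "move_arm", "payload": {"plan": [[0,0.2,0,0,0,0],[0,0.3,0,0,0,0],[0,0.3,0,0,0,0],[0,0.3,0,0,0,0],[0,0.2,0,0,0,0]]}}

```text
clock: 9.1
position: [0.5074, 0.171, 0.2187]
tool_rot: [-3.141, -0.002, 0.02]
force: [-1.2, 2.5, 8.3]
grip_width: 0.0177
```

Emit:
{"api": "move_arm", "payload": {"plan": [[0,0.15,0,0,0,0],[0,0.1,0,0,0,0],[0,0.05,0,0,0,0],[0,0,0,0,0,0]]}}

```text
clock: 9.5
position: [0.5075, 0.1639, 0.2187]
tool_rot: [-3.14, -0.002, 0.02]
force: [-2.0, 2.2, 9.2]
grip_width: 0.0176
```

Emit:
{"api": "move_arm", "payload": {"plan": [[0,0.04,0,0,0,0],[0,0.04,0,0,0,0]]}}

```text
clock: 9.7
position: [0.5075, 0.1632, 0.2187]
tool_rot: [-3.139, -0.003, 0.021]
force: [-1.6, 12.9, 5.6]
grip_width: 0.0177
```

Emit:
{"api": "move_arm", "payload": {"plan": [[0,0.04,0,0,0,0],[0,0,0,0,0,0]]}}

```text
clock: 9.9
position: [0.5075, 0.1631, 0.2187]
tool_rot: [-3.137, -0.003, 0.022]
force: [-0.3, 14.9, 5.2]
grip_width: 0.0182
```

Emit:
{"api": "move_arm", "payload": {"plan": [[-0.41,-0.02,0.07,0,0,0],[-0.4,0,0.14,0,0,0],[-0.37,0,0.19,0,0,0],[-0.34,0,0.25,0,0,0]]}}

```text
clock: 10.3
position: [0.4694, 0.1625, 0.2024]
tool_rot: [-3.138, -0.003, 0.022]
force: [1.2, 14.8, 3.2]
grip_width: 0.0179
```

Emit:
{"api": "move_arm", "payload": {"plan": [[-0.3,0,0.29,0,0,0],[-0.25,0,0.34,0,0,0],[-0.2,0,0.37,0,0,0],[-0.14,0,0.39,0,0,0]]}}

```text
clock: 10.7
position: [0.447, 0.1622, 0.1672]
tool_rot: [-3.138, -0.003, 0.022]
force: [0.3, 15.7, 2.5]
grip_width: 0.0178
```

Emit:
{"api": "move_arm", "payload": {"plan": [[-0.08,0,0.4,0,0,0],[-0.02,0,0.3,0,0,0],[0,0,0,0,0,0]]}}

```text
clock: 11.0
position: [0.4445, 0.1621, 0.1491]
tool_rot: [-3.138, -0.002, 0.022]
force: [-1.9, 14.5, 0.5]
grip_width: 0.0179
```

Emit:
{"api": "move_arm", "payload": {"plan": [[0,0,0.06,0,0,0],[0,0,0.04,0,0,0],[0,0,0,0,0,0]]}}

```text
clock: 11.3
position: [0.4445, 0.1621, 0.1471]
tool_rot: [-3.138, -0.002, 0.022]
force: [-2.5, 14.5, 0.5]
grip_width: 0.018
```

```bash
python3 snap.py w6;python3 - <<'E'
from h import *
for n in ["scene","side"]: cv2.imwrite(f"pics/{n}2.png",viewer.grab_frame(n)[:,:,::-1])
im=cv2.imread("pics/scene2.png");a=cv2.resize(im[150:220,250:350],None,fx=4,fy=4,interpolation=cv2.INTER_CUBIC)
im=cv2.imread("pics/side2.png"); b=cv2.resize(im[180:280,220:320],None,fx=4,fy=4,interpolation=cv2.INTER_CUBIC)
c=np.zeros((400,800,3),np.uint8);c[:280,:400]=a;c[:,400:]=b;cv2.imwrite("pics/c5.png",c)
E
```

```text
11.3 [0.4445 0.1621 0.1471] [-3.1381e+00 -2.0000e-03  2.1900e-02] [-2.5 14.5  0.5]
```

View pics/w6b.png

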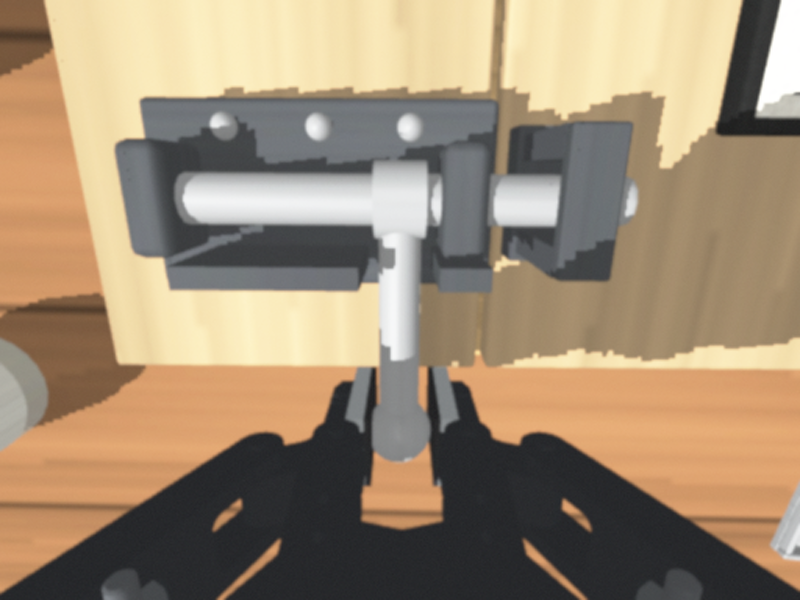

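View pics/c5.png

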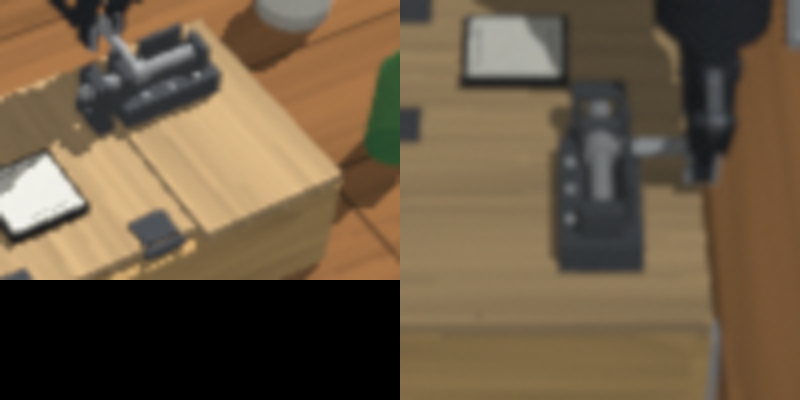

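Emit:
{"api": "move_arm", "payload": {"plan": [[0,0,0.06,0,0,0],[0,0,0,0,0,0]]}}

```text
clock: 11.65
position: [0.4447, 0.1621, 0.1457]
tool_rot: [-3.138, -0.002, 0.022]
force: [-2.2, 15.0, -0.1]
grip_width: 0.0182
```

Emit:
{"api": "move_arm", "payload": {"plan": [[0,0,0.06,0,0,0],[0,0,0,0,0,0]]}}

```text
clock: 11.85
position: [0.4447, 0.1621, 0.1442]
tool_rot: [-3.138, -0.002, 0.022]
force: [-2.5, 15.3, -0.2]
grip_width: 0.018
```

Emit:
{"api": "move_arm", "payload": {"plan": [[0,0,0.06,0,0,0],[0,0,0.06,0,0,0]]}}

```text
clock: 12.05
position: [0.445, 0.1622, 0.1415]
tool_rot: [-3.138, -0.003, 0.022]
force: [-1.8, 14.7, 9.0]
grip_width: 0.0179
```

Emit:
{"api": "move_arm", "payload": {"plan": [[0,0,0.06,0,0,0],[0,0,0.06,0,0,0]]}}

```text
clock: 12.25
position: [0.4455, 0.1623, 0.139]
tool_rot: [-3.138, -0.004, 0.022]
force: [0.0, 12.7, 8.7]
grip_width: 0.0182
```

Emit:
{"api": "move_arm", "payload": {"plan": [[0,0,0,0,0,0],[0,0,0,0,0,0],[0,0,-0.5,0,0,0],[0,0,-1,0,0,0],[0,0,-1,0,0,0]], "claw": -0.2}}

```text
clock: 12.75
position: [0.4439, 0.1594, 0.2013]
tool_rot: [3.142, 0.001, 0.02]
force: [-0.1, 0.9, 0.4]
grip_width: 0.0514
```

Emit:
{"api": "move_arm", "payload": {"plan": [[0,0.5,-1,0,0,0],[0,1,-1,0,0,0],[0,1,-1,0,0,0],[0,1,-1,0,0,0],[0,1,-1,0,0,0]]}}

```text
clock: 13.25
position: [0.4459, 0.046, 0.3269]
tool_rot: [-3.141, -0.001, 0.02]
force: [0.8, 0.4, -0.5]
grip_width: 0.0511
```

```bash
python3 snap.py w7;python3 - <<'E'
from h import *
for n in ["scene","side"]: cv2.imwrite(f"pics/{n}3.png",viewer.grab_frame(n)[:,:,::-1])
im=cv2.imread("pics/scene3.png");a=cv2.resize(im[150:220,250:350],None,fx=4,fy=4,interpolation=cv2.INTER_CUBIC)
im=cv2.imread("pics/side3.png"); b=cv2.resize(im[180:280,220:320],None,fx=4,fy=4,interpolation=cv2.INTER_CUBIC)
c=np.zeros((400,800,3),np.uint8);c[:280,:400]=a;c[:,400:]=b;cv2.imwrite("pics/c6.png",c)
E
```

```text
13.25 [0.4459 0.046  0.3269] [-3.1414e+00 -6.0000e-04  2.0100e-02] [ 0.8  0.4 -0.5]
```

View pics/w7b.png

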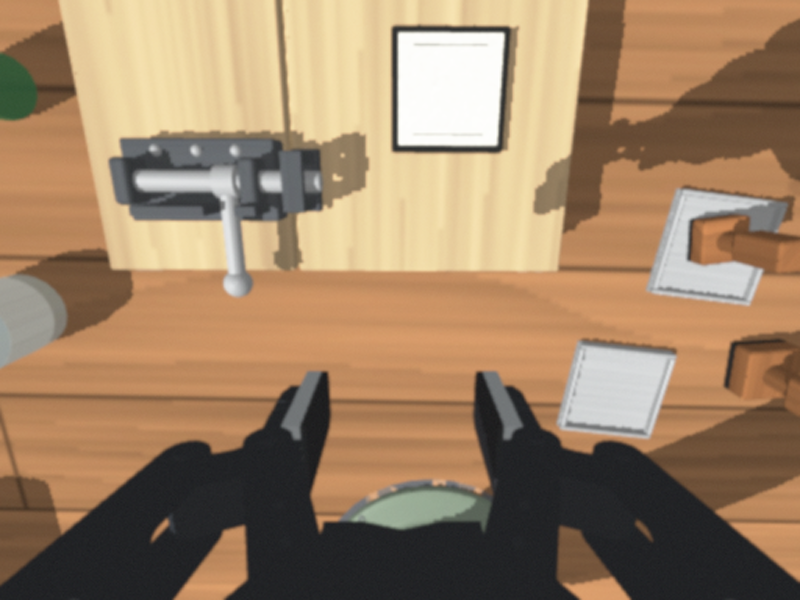

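View pics/c6.png

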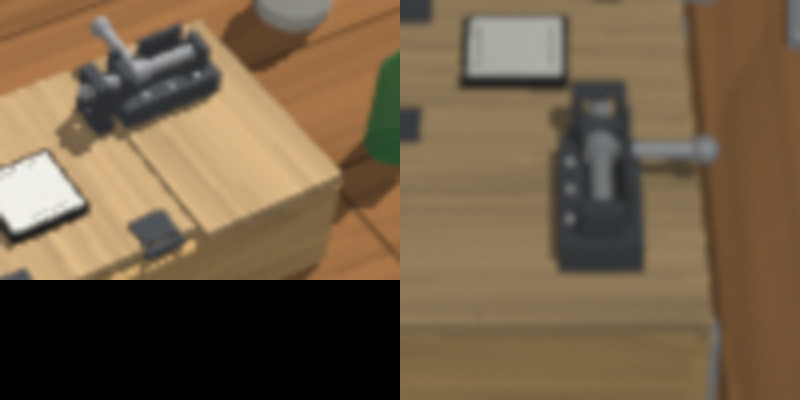

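Run:
```python
from h import *
import pickle
w=pickle.load(open("w7.pkl","rb"));s=cam("scene");d=cam("side")
W=lambda u,v:((u+.5)/1.5625-.5,(v+.5)/1.5625-.5)
print(tri([(w,W(237,283)),(s,(101.5/4+249.5,26.5/4+149.5)),(d,(307.5/4+219.5,150.5/4+179.5))]))
print(tri([(w,W(237,283)),(d,(307.5/4+219.5,150.5/4+179.5))]))
from h import *
def quad(im,c,z,lo,amin,sel):
    g=im.min(2); m=(g>lo).astype(np.uint8); m=cv2.morphologyEx(m,cv2.MORPH_CLOSE,np.ones((5,5)))
    cs,_=cv2.findContours(m,cv2.RETR_EXTERNAL,cv2.CHAIN_APPROX_NONE)
    for q in cs:
        if cv2.contourArea(q)<amin: continue
        a=cv2.approxPolyDP(cv2.convexHull(q),6,True)[:,0].astype(float)
        P=np.array([onz(c,p,z) for p in a])
        cen,sz,ang=cv2.minAreaRect((P[:,:2]*1e4).astype(np.float32)); 
        allp=np.array([onz(c,p,z)[:2] for p in q[:,0]]); M=cv2.minAreaRect((allp*1e4).astype(np.float32))
        print(a.tolist(),"rect",np.round(np.array(M[0])/1e4,4),np.round(np.array(M[1])/1e4,4),M[2])
for n in ("w7","w3"):
    im=cv2.imread(f"pics/{n}.png")
    c=pickle.load(open(n+".pkl","rb"))
    quad(im,c,.137,200,1500,None)
    # dark pad outline corners
for n,z in (("w1",.014),):
    im=cv2.imread("pics/w1.png");c=pickle.load(open("w1.pkl","rb")); quad(im,c,z,170,1500,None)
```

```text
(array([0.44072081, 0.16424512, 0.16384447]), [np.float64(0.002011191617310065), np.float64(0.0013647593592715525), np.float64(0.002077223195830609)])
(array([0.44038685, 0.16320333, 0.1630915 ]), [np.float64(0.0018291129642953143), np.float64(0.0018291129642951675)])
[[372.0, 224.0], [430.0, 230.0], [415.0, 276.0], [360.0, 270.0]] rect [ 0.3477 -0.1402] [0.0792 0.0712] 84.19593811035156
[[438.0, 123.0], [484.0, 129.0], [479.0, 191.0], [419.0, 183.0]] rect [ 0.4712 -0.1975] [0.0798 0.0727] 83.48551177978516
[[321.0, 21.0], [317.0, 91.0], [256.0, 92.0], [255.0, 22.0]] rect [0.5759 0.0139] [0.0696 0.07  ] 1.1609967947006226
[[387.0, 247.0], [443.0, 254.0], [429.0, 292.0], [376.0, 287.0]] rect [ 0.3583 -0.1299] [0.0792 0.0662] 84.3892822265625
[[296.0, 64.0], [357.0, 67.0], [349.0, 130.0], [291.0, 128.0]] rect [0.5757 0.014 ] [0.0705 0.0702] 0.8948169350624084
[[123.0, 256.0], [34.0, 307.0], [36.0, 272.0], [52.0, 255.0], [88.0, 246.0]] rect [0.097  0.0458] [0.0782 0.245 ] 33.3983039855957
[[159.0, 158.0], [218.0, 167.0], [212.0, 220.0], [157.0, 213.0]] rect [ 0.2802 -0.2089] [0.1117 0.1111] 84.45393371582031
[[201.0, 58.0], [256.0, 68.0], [262.0, 94.0], [255.0, 134.0], [195.0, 125.0]] rect [ 0.45   -0.2871] [0.1106 0.1107] 83.97120666503906
[[16.0, 30.0], [64.0, 34.0], [76.0, 95.0], [0.0, 86.0]] rect [0.4935 0.0337] [0.1292 0.0975] 85.49669647216797
```

Emit:
{"api": "move_arm", "payload": {"plan": [[-0.1,1,0,0,0,0],[-0.1,1,0,0,0,0],[-0.1,1,0,0,0,0],[-0.1,1,0,0,0,0],[-0.1,1,0,0,0,0]]}}

```text
clock: 13.9
position: [0.436, -0.0782, 0.3245]
tool_rot: [-3.141, 0.001, 0.021]
force: [0.5, 0.9, 0.2]
grip_width: 0.051
```

Emit:
{"api": "move_arm", "payload": {"plan": [[-0.1,1,0,0,0,0],[-0.1,1,0,0,0,0],[-0.1,1,0,0,0,0],[-0.1,1,0,0,0,0],[-0.1,0,0,0,0,0]]}}

```text
clock: 14.4
position: [0.4255, -0.1801, 0.3242]
tool_rot: [-3.141, 0.001, 0.018]
force: [-0.3, 0.2, -0.3]
grip_width: 0.051
```

```bash
python3 snap.py w8
```

```text
14.4 [ 0.4255 -0.1801  0.3242] [-3.1412e+00  1.3000e-03  1.7600e-02] [-0.3  0.2 -0.3]
```

Emit:
{"api": "move_arm", "payload": {"plan": [[0,1,0,0,0,0],[0,1,0,0,0,0],[0,1,0,0,0,0],[0,1,0,0,0,0],[0,0,0,0,0,0]]}}

```text
clock: 14.95
position: [0.4279, -0.2795, 0.3243]
tool_rot: [-3.141, 0.001, 0.018]
force: [-0.4, 0.8, -0.0]
grip_width: 0.0512
```

```bash
python3 snap.py w9
```

```text
14.95 [ 0.4279 -0.2795  0.3243] [-3.1412e+00  8.0000e-04  1.8500e-02] [-0.4  0.8 -0. ]
```

View pics/w8b.png

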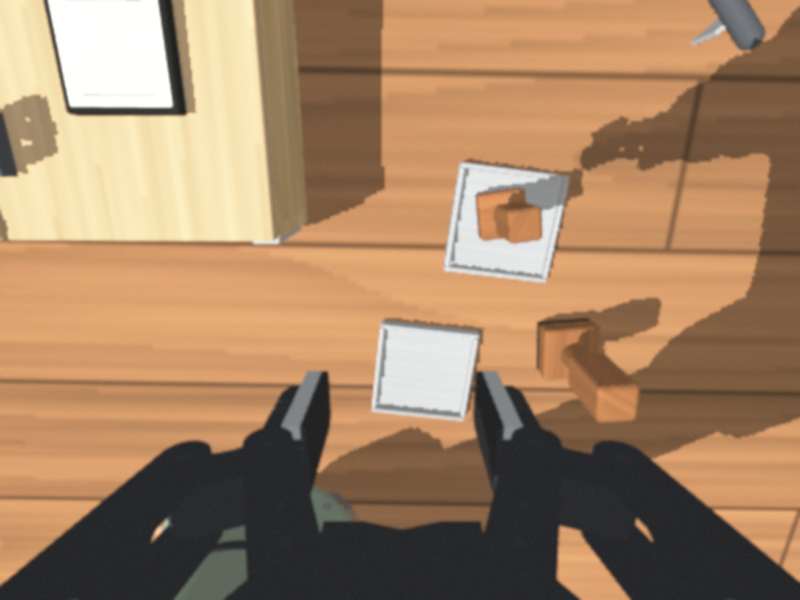

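View pics/w9b.png

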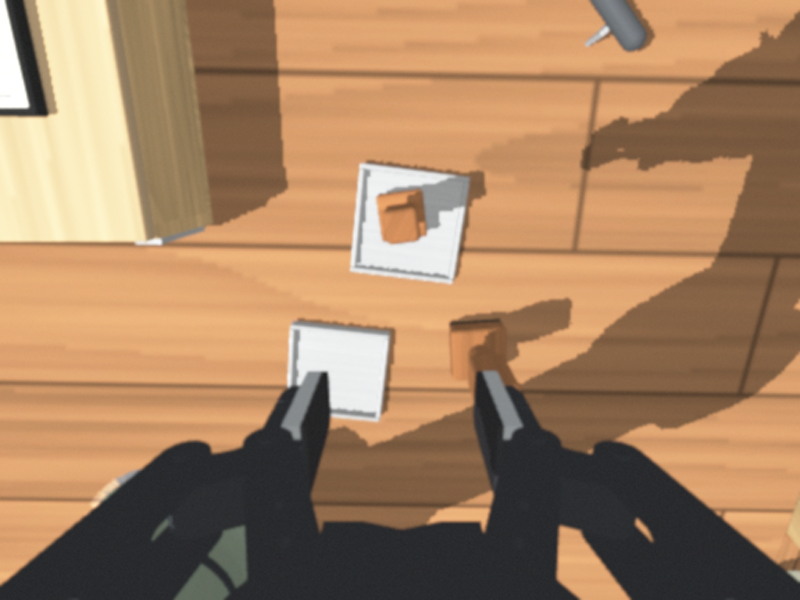

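Run:
```python
from h import *
a=cv2.imread("pics/w8.png")[100:185,280:370];b=cv2.imread("pics/w9.png")[100:185,215:305]
cv2.imwrite("pics/c7.png",np.hstack([cv2.resize(x,(400,378),interpolation=cv2.INTER_CUBIC) for x in (a,b)]))
```

```text
(no output)
```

View pics/c7.png

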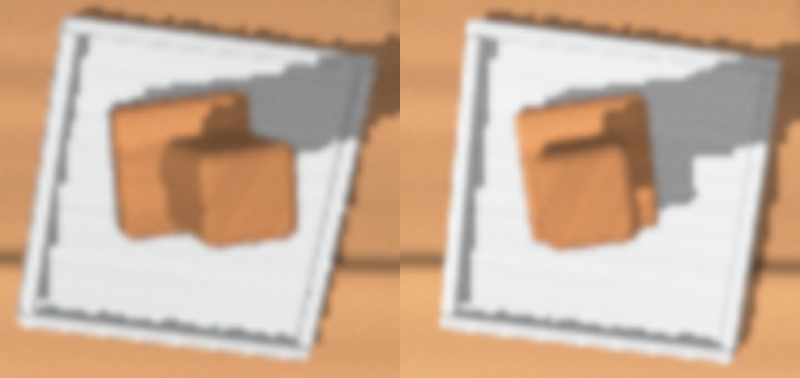

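Run:
```python
from h import *
import pickle
w8=pickle.load(open("w8.pkl","rb"));w9=pickle.load(open("w9.pkl","rb"))
k=90/400;ky=85/378
A=lambda u,v:((u+.5)*k-.5+280,(v+.5)*ky-.5+100)
B=lambda u,v:((u-400+.5)*k-.5+215,(v+.5)*ky-.5+100)
q8=[(202,150),(293,145),(297,236),(216,247)];q9=[(538,158),(625,146),(638,238),(546,250)]
for name,c,f,q in (("8",w8,A,q8),("9",w9,B,q9)):
    P=np.array([onz(c,f(*p),.113) for p in q]);print(name,P[:,:2].round(4).tolist(),P.mean(0).round(4),np.linalg.norm(P-np.roll(P,-1,0),axis=1).round(4))
    for i,j in ((1,0),(2,3)): e=P[j]-P[i]; print(" yaw",np.arctan2(-e[0],e[1]))
    for i,j in ((3,0),(2,1)): e=P[j]-P[i]; print(" yaw",np.arctan2(e[1],e[0]))
for i in range(4): print(tri([(w8,A(*q8[i])),(w9,B(*q9[i]))]))
m8=np.mean(q8,0);m9=np.mean(q9,0);print("mean",tri([(w8,A(*m8)),(w9,B(*m9))]))
# foot z~.011..: rubber 6 +foot top? 
P=[onz(w8,A(*p),.03) for p in [(108,108),(245,92),(122,238)]];e=P[0]-P[1];print("foot",P,np.arctan2(-e[0],e[1]),np.linalg.norm(e));e=P[0]-P[2];print(np.arctan2(e[1],e[0]),np.linalg.norm(e))
P=[onz(w9,B(*p),.03) for p in [(516,110),(645,94),(658,222)]];e=P[0]-P[1];print("foot",P,np.arctan2(-e[0],e[1]),np.linalg.norm(e));e=P[1]-P[2];print(np.arctan2(e[1],e[0]),np.linalg.norm(e))
# tray rim
for c,f,q in ((w8,A,[(62,16),(376,58),(308,360),(18,325)]),(w9,B,[(467,18),(781,62),(733,362),(442,326)])):
    P=np.array([onz(c,f(*p),.014) for p in q]);M=cv2.minAreaRect((P[:,:2]*1e4).astype(np.float32));print("tray",P.mean(0),np.array(M[0])/1e4,np.array(M[1])/1e4,M[2])
```

```text
8 [[0.474, -0.2656], [0.4758, -0.2909], [0.4506, -0.2948], [0.447, -0.2721]] [ 0.4619 -0.2808  0.113 ] [0.0253 0.0256 0.023  0.0278]
 yaw 0.07151769611920221
 yaw 0.15404806839421972
 yaw 0.23440403253647663
 yaw 0.1562662181572643
9 [[0.4726, -0.2666], [0.4764, -0.2908], [0.4508, -0.2952], [0.4469, -0.269]] [ 0.4617 -0.2804  0.113 ] [0.0245 0.0259 0.0265 0.0258]
 yaw 0.1526411376960298
 yaw 0.14815560169864583
 yaw 0.09515576059849522
 yaw 0.1707667719629794
(array([ 0.47306413, -0.26643278,  0.10978841]), [np.float64(0.0007086051535404168), np.float64(0.0007086051535405026)])
(array([ 0.47611511, -0.29079311,  0.1131582 ]), [np.float64(0.0002649417436789816), np.float64(0.0002649417436790735)])
(array([ 0.45049799, -0.29526078,  0.11165562]), [np.float64(0.00011939194004726544), np.float64(0.0001193919400473191)])
(array([ 0.44864999, -0.26933802,  0.12351824]), [np.float64(2.292964561918228e-05), np.float64(2.2929645619130203e-05)])
mean (array([ 0.46210355, -0.28039086,  0.11454253]), [np.float64(8.713827163469768e-05), np.float64(8.713827163468267e-05)])
foot [array([ 0.48085841, -0.25231371,  0.03      ]), array([ 0.48693967, -0.29848164,  0.03      ]), array([ 0.43671124, -0.26023722,  0.03      ])] 0.1309664642793761 0.046566714666288464
0.17758856133081943 0.04485258677449502
foot [array([ 0.48107473, -0.25595579,  0.03      ]), array([ 0.48715451, -0.29976172,  0.03      ]), array([ 0.44396645, -0.30570731,  0.03      ])] 0.13790803418754088 0.044225821740914384
0.1368074041007358 0.04359539193168031
tray [ 0.45010101 -0.28684515  0.014     ] [ 0.45021733 -0.28659141] [0.11135885 0.10973754] 84.00122833251953
tray [ 0.45017915 -0.28753677  0.014     ] [ 0.450371   -0.28738635] [0.11100195 0.10948317] 83.81619262695312
```

Emit:
{"api": "move_arm", "payload": {"plan": [[0,0,0.5,0,0,-0.04],[0.4,0.08,0.5,0,0,0],[0.5,0.08,0.8,0,0,0],[0.44,0.08,0.8,0,0,0],[0,0,0,0,0,0]]}}

```text
clock: 15.5
position: [0.4628, -0.2773, 0.2571]
tool_rot: [-3.138, 0.003, 0.145]
force: [-0.0, 0.5, 0.7]
grip_width: 0.051
```

```bash
python3 snap.py w10
```

```text
15.5 [ 0.4628 -0.2773  0.2571] [-3.1383e+00  2.6000e-03  1.4510e-01] [-0.   0.5  0.7]
```

View pics/w10b.png

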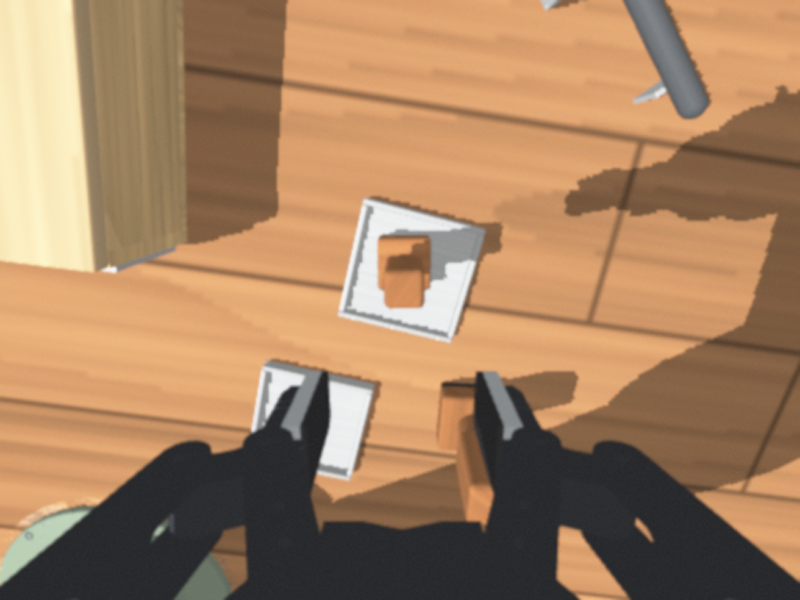

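Emit:
{"api": "move_arm", "payload": {"plan": [[0,0.1,0.8,0,0,0],[0,0,1,0,0,0],[0,0,1,0,0,0],[0,0,1,0,0,0],[0,0,1,0,0,0]]}}

```text
clock: 16.05
position: [0.4627, -0.2818, 0.14]
tool_rot: [3.141, -0.001, 0.144]
force: [0.4, -0.8, 0.9]
grip_width: 0.0514
```

Emit:
{"api": "move_arm", "payload": {"plan": [[0,0,1,0,0,0],[0,0,1,0,0,0],[0,0,0.6,0,0,0],[0,0,0,0,0,0]]}}

```text
clock: 16.45
position: [0.4619, -0.2813, 0.074]
tool_rot: [-3.14, 0.002, 0.145]
force: [-0.7, -0.0, 1.5]
grip_width: 0.0515
```

Run:
```python
from h import *
o=bot.observe(); print(o['clock'],o['position'].round(4),o['tool_rot'].round(4),o['force'].round(1),o['grip_width'])
```

```text
16.45 [ 0.4619 -0.2813  0.074 ] [-3.1404e+00  1.6000e-03  1.4450e-01] [-0.7 -0.   1.5] 0.05153313657565427
```

Emit:
{"api": "move_arm", "payload": {"plan": [[0,0,0,0,0,0],[0,0,0,0,0,0],[0,0,0,0,0,0]], "claw": 1, "force": 50}}

```text
clock: 16.75
position: [0.4629, -0.2821, 0.076]
tool_rot: [3.141, -0.001, 0.145]
force: [-1.2, 1.6, 7.9]
grip_width: 0.0275
```

Emit:
{"api": "move_arm", "payload": {"plan": [[0,0,-0.4,0,0,0],[0,0,-0.7,0,0,0],[0,0,-1,0,0,0],[0,0,-1,0,0,0],[0,0,-1,0,0,0]]}}

```text
clock: 17.25
position: [0.4622, -0.2819, 0.1793]
tool_rot: [3.141, -0.0, 0.145]
force: [0.6, 0.3, -1.8]
grip_width: 0.0274
```

Emit:
{"api": "move_arm", "payload": {"plan": [[0,0,-1,0,0,0],[0,0,-1,0,0,0],[0,0,-1,0,0,0],[0,0,-1,0,0,0.02],[0,0,-0.5,0,0,0.02]]}}

```text
clock: 17.75
position: [0.4626, -0.2821, 0.2929]
tool_rot: [3.14, -0.003, 0.017]
force: [-0.7, 0.6, -2.3]
grip_width: 0.0273
```

Emit:
{"api": "move_arm", "payload": {"plan": [[0.3,-0.8,0,0,0,0],[0.4,-1,0,0,0,0],[0.4,-1,0,0,0,0],[0.4,-1,0,0,0,0],[0.4,-1,0,0,0,0]]}}

```text
clock: 18.25
position: [0.5074, -0.1599, 0.2908]
tool_rot: [3.141, -0.001, 0.02]
force: [0.3, -0.8, -1.9]
grip_width: 0.0274
```

Emit:
{"api": "move_arm", "payload": {"plan": [[0.4,-1,0,0,0,0],[0.4,-1,0,0,0,0],[0.4,-1,0,0,0,0],[0.4,-1,0,0,0,0],[0.4,-1,0,0,0,0]]}}

```text
clock: 18.75
position: [0.5549, -0.0341, 0.2908]
tool_rot: [3.141, -0.0, 0.02]
force: [0.1, 0.5, -2.4]
grip_width: 0.0274
```

Emit:
{"api": "move_arm", "payload": {"plan": [[0.4,-1,0,0,0,0],[0.3,-0.6,0,0,0,0],[0,0,0,0,0,0],[0,0,0,0,0,0]]}}

```text
clock: 19.15
position: [0.5714, 0.0048, 0.29]
tool_rot: [3.141, 0.0, 0.02]
force: [-0.4, 0.2, -1.4]
grip_width: 0.0272
```

```bash
python3 snap.py w11;python3 - <<'E'
from h import *
for n in ["scene","side"]: cv2.imwrite(f"pics/{n}4.png",viewer.grab_frame(n)[:,:,::-1])
im=cv2.imread("pics/scene4.png");a=cv2.resize(im[120:230,220:320],None,fx=4,fy=4,interpolation=cv2.INTER_CUBIC)
im=cv2.imread("pics/side4.png"); b=cv2.resize(im[120:230,200:300],None,fx=4,fy=4,interpolation=cv2.INTER_CUBIC)
cv2.imwrite("pics/c8.png",np.hstack([a,b]))
E
```

```text
19.15 [0.5714 0.0048 0.29  ] [3.1412e+00 1.0000e-04 1.9900e-02] [-0.4  0.2 -1.4]
```

View pics/w11b.png

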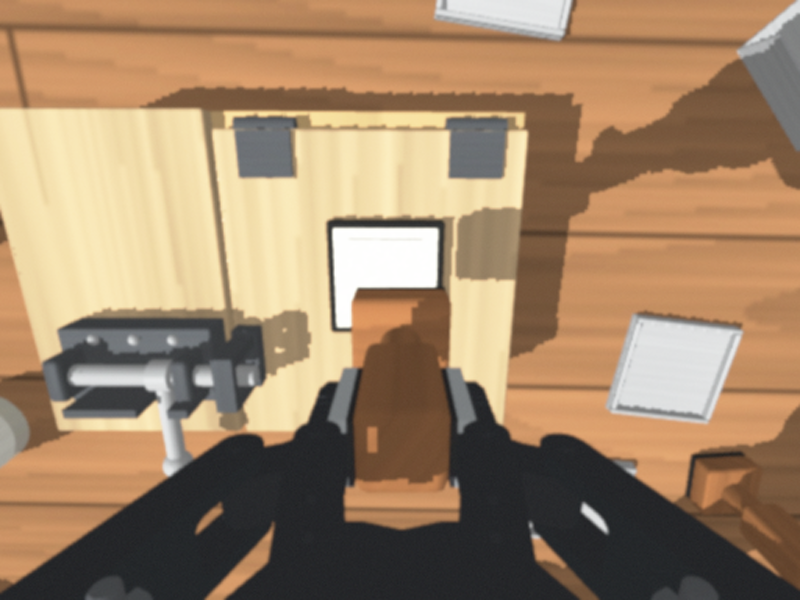

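View pics/c8.png

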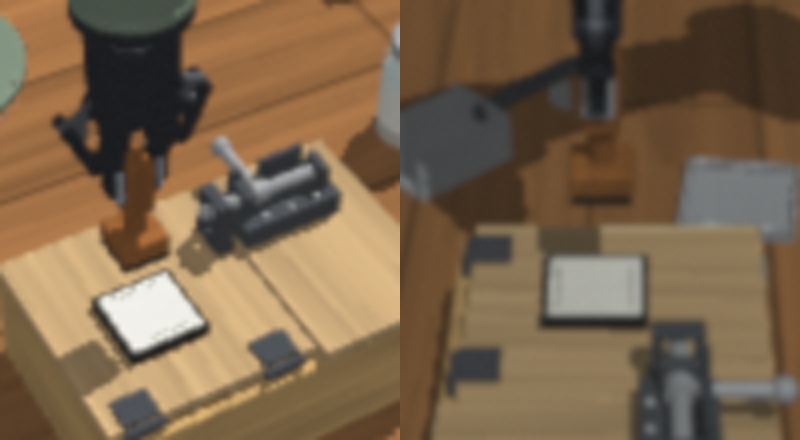

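Run:
```python
from h import *
import pickle
w=pickle.load(open("w11.pkl","rb"));s=cam("scene");d=cam("side")
W=lambda u,v:((u+.5)/1.5625-.5,(v+.5)/1.5625-.5)
S=lambda u,v:((u+.5)/4-.5+220,(v+.5)/4-.5+120)
D=lambda u,v:((u-400+.5)/4-.5+200,(v+.5)/4-.5+120)
for p in [(332,227),(440,225),(334,330)]: print("card",onz(w,W(*p),.137).round(4))
print("side +x+y bottom",onz(d,D(572,205),.219),"-x+y",onz(d,D(632,203),.219))
print("scene",[onz(s,S(*p),.219).round(4) for p in [(103,243),(128,268),(170,240)]])
print("rubber/+x+y corner tri",tri([(s,S(170,240)),(d,D(572,205))]))
im=cv2.imread("pics/w11.png"); 
# card left and back edge by subpixel threshold
g=im.min(2).astype(float)
for r in (160,170,180): 
    row=g[r,195:300]; i=np.where(row>150)[0]; print(r,i[0]+195,i[-1]+195, onz(w,(i[0]+195,r),.137).round(4),onz(w,(i[-1]+195,r),.137).round(4))
for u in (220,240,270):
    col=g[130:200,u]; i=np.where(col>150)[0]; print(u,i[0]+130,onz(w,(u,i[0]+130),.137).round(4))
```

```text
card [0.6106 0.0505 0.137 ]
card [ 0.6133 -0.022   0.137 ]
card [0.5369 0.051  0.137 ]
side +x+y bottom [0.5883623  0.02907317 0.219     ] -x+y [0.54527741 0.0257417  0.219     ]
scene [array([ 0.5506, -0.0156,  0.219 ]), array([ 0.5869, -0.0101,  0.219 ]), array([0.5747, 0.037 , 0.219 ])]
rubber/+x+y corner tri (array([0.58497387, 0.03455528, 0.22576834]), [np.float64(0.0038024501580463266), np.float64(0.003802450158046394)])
160 195 291 [0.5944 0.0693 0.137 ] [ 0.5964 -0.033   0.137 ]
170 195 290 [0.5836 0.0698 0.137 ] [ 0.5856 -0.0325  0.137 ]
180 195 299 [0.5725 0.0703 0.137 ] [ 0.5747 -0.0429  0.137 ]
220 130 [0.6262 0.0421 0.137 ]
240 130 [0.6266 0.0214 0.137 ]
270 130 [ 0.6272 -0.0095  0.137 ]
```

Emit:
{"api": "move_arm", "payload": {"plan": [[0.1,-0.17,0,0,0,0],[0.08,-0.2,0.4,0,0,0],[0,0,0.8,0,0,0],[0,0,0.8,0,0,0],[0,0,0.5,0,0,0]]}}

```text
clock: 19.8
position: [0.5754, 0.0149, 0.2253]
tool_rot: [-3.141, 0.002, 0.02]
force: [0.3, -0.2, -1.6]
grip_width: 0.0278
```

Emit:
{"api": "move_arm", "payload": {"plan": [[0,0,0.2,0,0,0],[0,0,0.1,0,0,0],[0,0,0,0,0,0],[0,0,0,0,0,0]]}}

```text
clock: 20.2
position: [0.5763, 0.0146, 0.2205]
tool_rot: [-3.142, -0.001, 0.02]
force: [-0.8, -0.2, -1.8]
grip_width: 0.0274
```

```bash
python3 snap.py w12;python3 - <<'E'
from h import *
for n in ["scene","side"]: cv2.imwrite(f"pics/{n}5.png",viewer.grab_frame(n)[:,:,::-1])
im=cv2.imread("pics/scene5.png");a=cv2.resize(im[160:220,230:290],(400,400),interpolation=cv2.INTER_CUBIC)
im=cv2.imread("pics/side5.png"); b=cv2.resize(im[155:215,215:275],(400,400),interpolation=cv2.INTER_CUBIC)
cv2.imwrite("pics/c9.png",np.hstack([a,b]))
E
```

```text
20.2 [0.5763 0.0146 0.2205] [-3.1416e+00 -1.0000e-03  1.9900e-02] [-0.8 -0.2 -1.8]
```

View pics/w12b.png

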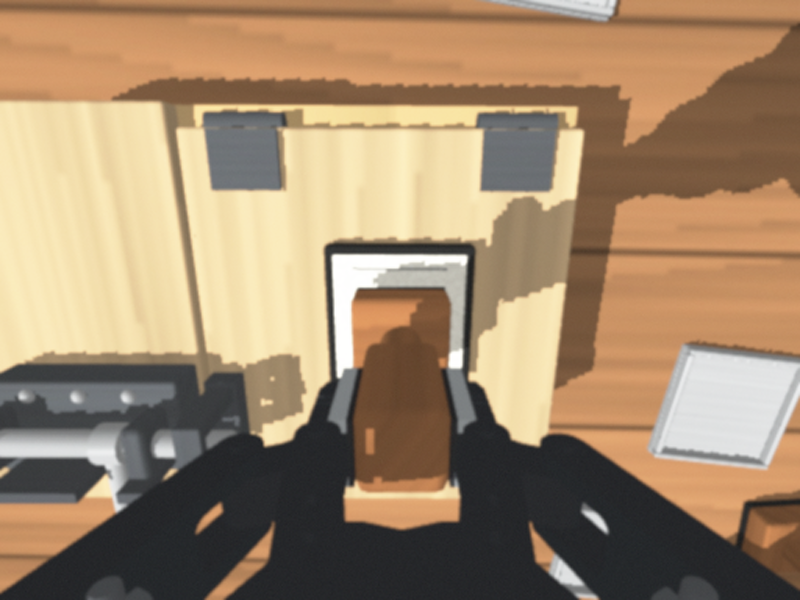

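View pics/c9.png

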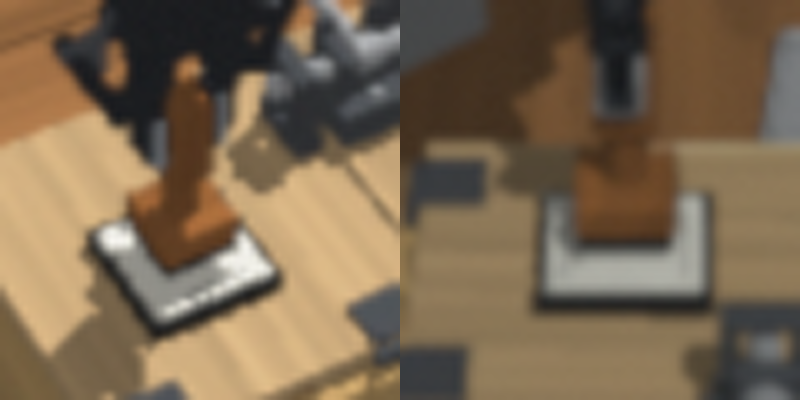

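Emit:
{"api": "move_arm", "payload": {"plan": [[0,0,0.15,0,0,0],[0,0,0.1,0,0,0],[0,0,0.06,0,0,0],[0,0,0.05,0,0,0],[0,0,0.04,0,0,0]]}}

```text
clock: 20.85
position: [0.5759, 0.0146, 0.2097]
tool_rot: [-3.142, 0.0, 0.02]
force: [0.5, -0.4, -1.6]
grip_width: 0.0276
```

Emit:
{"api": "move_arm", "payload": {"plan": [[0,0,0.04,0,0,0],[0,0,0.04,0,0,0],[0,0,0.04,0,0,0]]}}

```text
clock: 21.15
position: [0.576, 0.0146, 0.2068]
tool_rot: [-3.142, -0.0, 0.02]
force: [-1.0, 0.3, -0.1]
grip_width: 0.0275
```

Touching about now (force -1.8 → -0.1). Press on slowly.

Emit:
{"api": "move_arm", "payload": {"plan": [[0,0,0.04,0,0,0],[0,0,0.04,0,0,0],[0,0,0.04,0,0,0]]}}

```text
clock: 21.45
position: [0.576, 0.0147, 0.204]
tool_rot: [-3.142, -0.0, 0.02]
force: [-2.3, -0.1, 5.3]
grip_width: 0.0272
```

Emit:
{"api": "move_arm", "payload": {"plan": [[0,0,0.03,0,0,0],[0,0,0.03,0,0,0]]}}

```text
clock: 21.65
position: [0.576, 0.0147, 0.2026]
tool_rot: [-3.142, -0.0, 0.02]
force: [-3.6, -0.2, 8.3]
grip_width: 0.0275
```

Emit:
{"api": "move_arm", "payload": {"plan": [[0,0,0.03,0,0,0],[0,0,0.01,0,0,0]]}}

```text
clock: 21.85
position: [0.5761, 0.0147, 0.2019]
tool_rot: [3.142, -0.001, 0.02]
force: [-5.2, -0.3, 12.7]
grip_width: 0.0277
```

Emit:
{"api": "move_arm", "payload": {"plan": [[0,0,0.01,0,0,0],[0,0,0,0,0,0]]}}

```text
clock: 22.05
position: [0.5761, 0.0147, 0.2018]
tool_rot: [3.142, -0.001, 0.02]
force: [-4.9, 0.5, 13.5]
grip_width: 0.0273
```

Emit:
{"api": "move_arm", "payload": {"plan": [[0,0,0.01,0,0,0],[0,0,0,0,0,0],[0,0,0,0,0,0],[0,0,0,0,0,0],[0,0,0,0,0,0]]}}

```text
clock: 22.55
position: [0.5762, 0.0148, 0.2018]
tool_rot: [3.142, -0.001, 0.02]
force: [-5.1, -0.7, 16.3]
grip_width: 0.0272
```

Emit:
{"api": "move_arm", "payload": {"plan": [[0,0,-0.05,0,0,0],[0,0,-0.08,0,0,0],[0,0,-0.1,0,0,0],[0,0,-0.2,0,0,0],[0,0,-0.3,0,0,0]]}}

```text
clock: 23.05
position: [0.5757, 0.0146, 0.219]
tool_rot: [3.142, 0.001, 0.02]
force: [0.0, 0.3, -1.3]
grip_width: 0.0274
```

Emit:
{"api": "move_arm", "payload": {"plan": [[0,0,-0.5,0,0,0],[0,0,-1,0,0,0],[0,0,-1,0,0,0],[0,0,-0.8,0,0,0],[0,0,0,0,0,0]]}}

```text
clock: 23.55
position: [0.577, 0.0149, 0.3049]
tool_rot: [-3.141, -0.005, 0.02]
force: [-0.0, 0.7, -1.8]
grip_width: 0.0276
```

Emit:
{"api": "move_arm", "payload": {"plan": [[-0.4,1,0,0,0,0],[-0.4,1,0,0,0,0],[-0.4,1,0,0,0,0],[-0.4,1,0,0,0,0],[-0.4,1,0,0,0,0]]}}

```text
clock: 24.05
position: [0.5277, -0.1123, 0.3013]
tool_rot: [-3.141, 0.0, 0.02]
force: [0.2, -0.7, -2.5]
grip_width: 0.0273
```

```bash
python3 snap.py w13;python3 - <<'E'
from h import *
cv2.imwrite("pics/scene6.png",viewer.grab_frame("scene")[:,:,::-1])
im=cv2.imread("pics/scene6.png");cv2.imwrite("pics/c10.png",cv2.resize(im[130:250,190:330],(700,600),interpolation=cv2.INTER_CUBIC))
E
```

```text
24.05 [ 0.5277 -0.1123  0.3013] [-3.1415e+00  5.0000e-04  2.0000e-02] [ 0.2 -0.7 -2.5]
```

View pics/w13b.png

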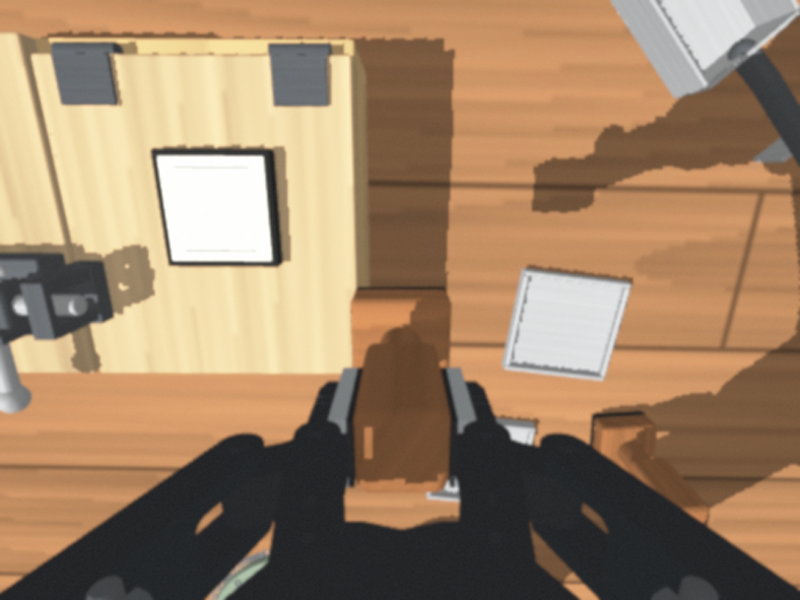

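View pics/c10.png

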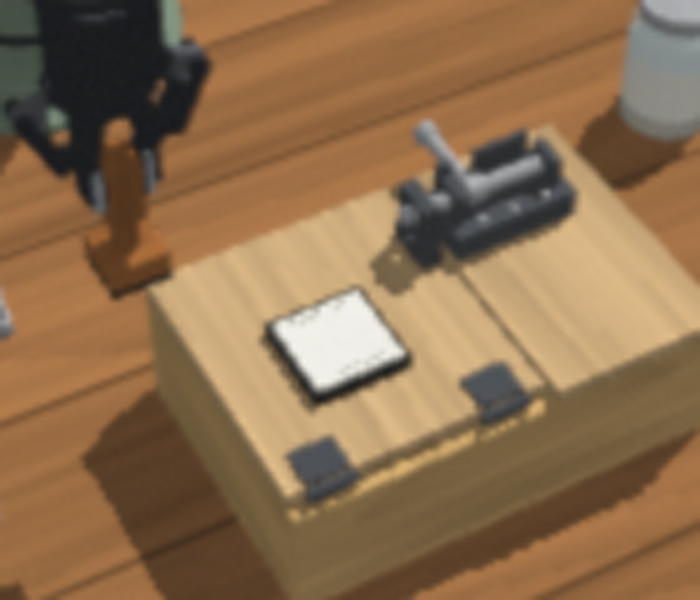

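Emit:
{"api": "move_arm", "payload": {"plan": [[-0.45,1,0,0,0,0],[-0.5,1,0,0,0,0],[-0.5,1,0,0,0,0],[-0.5,1,0,0,0,0],[-0.5,1,0,0,0,0]]}}

```text
clock: 24.65
position: [0.4691, -0.2381, 0.3013]
tool_rot: [-3.141, 0.0, 0.02]
force: [0.9, -0.3, -1.7]
grip_width: 0.0275
```

Emit:
{"api": "move_arm", "payload": {"plan": [[-0.5,1,0,0,0,0],[-0.3,0.8,0,0,0,0.02],[0,0,0,0,0,0.02],[0,0,0.5,0,0,0],[0,0,0,0,0,0]]}}

```text
clock: 25.15
position: [0.4504, -0.282, 0.2872]
tool_rot: [-3.14, 0.002, -0.104]
force: [0.0, 0.3, -2.7]
grip_width: 0.0272
```

```bash
python3 snap.py w14
```

```text
25.15 [ 0.4504 -0.282   0.2872] [-3.1404e+00  2.2000e-03 -1.0430e-01] [ 0.   0.3 -2.7]
```

View pics/w14b.png

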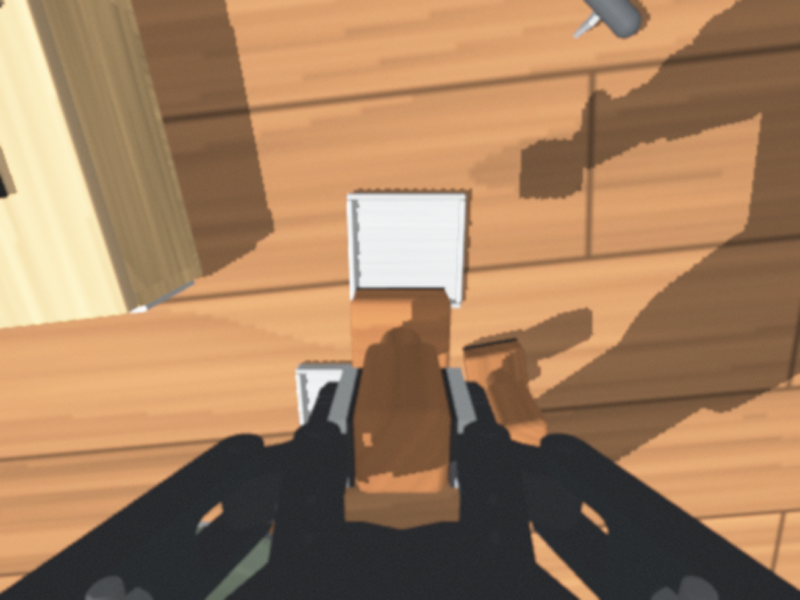

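Run:
```python
from h import *
import pickle
w=pickle.load(open("w14.pkl","rb"));w8=pickle.load(open("w8.pkl","rb"))
W=lambda u,v:((u+.5)/1.5625-.5,(v+.5)/1.5625-.5)
for z in (.12,.15): print([onz(w8,W(*p),z).round(3) for p in [(596,420),(637,415),(635,385)]])
print([onz(w,W(*p),.02).round(3) for p in [(465,348),(515,340)]])
print([onz(w,W(*p),.014).round(4) for p in [(348,193),(466,192)]])
```

```text
[array([ 0.289, -0.36 ,  0.12 ]), array([ 0.294, -0.397,  0.12 ]), array([ 0.324, -0.39 ,  0.12 ])]
[array([ 0.307, -0.345,  0.15 ]), array([ 0.312, -0.378,  0.15 ]), array([ 0.34 , -0.371,  0.15 ])]
[array([ 0.348, -0.337,  0.02 ]), array([ 0.352, -0.388,  0.02 ])]
[array([ 0.511 , -0.2401,  0.014 ]), array([ 0.5005, -0.3484,  0.014 ])]
```

Emit:
{"api": "move_arm", "payload": {"plan": [[0,0.1,0.6,0,0,0],[0,0.1,1,0,0,0],[0,0,1,0,0,0],[0,0,1,0,0,0],[0,0,1,0,0,0]]}}

```text
clock: 25.7
position: [0.4504, -0.2873, 0.1731]
tool_rot: [-3.141, -0.0, -0.104]
force: [0.2, -0.3, -3.1]
grip_width: 0.0278
```

Emit:
{"api": "move_arm", "payload": {"plan": [[0,0,1,0,0,0],[0,0,1,0,0,0],[0,0,0.8,0,0,0],[0,0,0.5,0,0,0],[0,0,0,0,0,0]]}}

```text
clock: 26.2
position: [0.4498, -0.2872, 0.0903]
tool_rot: [-3.141, 0.002, -0.105]
force: [-0.1, -0.9, -1.9]
grip_width: 0.0277
```

Emit:
{"api": "move_arm", "payload": {"plan": [[0,0,0.2,0,0,0],[0,0,0.2,0,0,0],[0,0,0.1,0,0,0],[0,0,0.06,0,0,0]]}}

```text
clock: 26.6
position: [0.4502, -0.288, 0.0776]
tool_rot: [3.141, -0.0, -0.106]
force: [-0.9, -0.4, -2.1]
grip_width: 0.0272
```

Emit:
{"api": "move_arm", "payload": {"plan": [[0,0,0.03,0,0,0],[0,0,0,0,0,0]]}}

```text
clock: 26.8
position: [0.4501, -0.2879, 0.0769]
tool_rot: [3.142, -0.0, -0.106]
force: [-0.7, -1.2, -1.9]
grip_width: 0.0275
```

Emit:
{"api": "move_arm", "payload": {"plan": [[0,0,0.03,0,0,0],[0,0,0.02,0,0,0]]}}

```text
clock: 27.0
position: [0.4503, -0.288, 0.076]
tool_rot: [3.141, -0.0, -0.106]
force: [-4.5, 3.4, 16.8]
grip_width: 0.0275
```

Emit:
{"api": "move_arm", "payload": {"plan": [[0,0,0.02,0,0,0],[0,0,0.01,0,0,0]]}}

```text
clock: 27.2
position: [0.4504, -0.2879, 0.0759]
tool_rot: [3.141, -0.001, -0.106]
force: [-6.2, 5.4, 27.8]
grip_width: 0.0274
```

Emit:
{"api": "move_arm", "payload": {"plan": [[0,0,-0.03,0,0,0],[0,0,0,0,0,0]]}}

```text
clock: 27.4
position: [0.4503, -0.288, 0.076]
tool_rot: [3.141, -0.001, -0.106]
force: [-2.3, 1.5, 10.6]
grip_width: 0.0275
```

Emit:
{"api": "move_arm", "payload": {"plan": [[0,0,0,0,0,0],[0,0,0,0,0,0],[0,0,0,0,0,0]], "claw": -0.2}}

```text
clock: 27.7
position: [0.4501, -0.2879, 0.0755]
tool_rot: [-3.142, 0.0, -0.106]
force: [-0.2, 0.2, 0.3]
grip_width: 0.0516
```

Emit:
{"api": "move_arm", "payload": {"plan": [[0,0,-0.4,0,0,0],[0,0,-0.8,0,0,0],[0,0,-1,0,0,0],[0,0,-1,0,0,0],[0,0,-1,0,0,0]]}}

```text
clock: 28.2
position: [0.45, -0.2879, 0.1823]
tool_rot: [3.142, -0.0, -0.106]
force: [-0.4, 0.5, 0.8]
grip_width: 0.0515
```

Emit:
{"api": "move_arm", "payload": {"plan": [[0,0,-1,0,0,0],[0,0,-1,0,0,0],[0,0,-1,0,0,0],[0,0,-1,0,0,0],[0,0,0,0,0,0]]}}

```text
clock: 28.7
position: [0.4511, -0.2884, 0.2843]
tool_rot: [3.14, -0.005, -0.106]
force: [0.5, 0.2, 0.3]
grip_width: 0.0509
```

```bash
python3 snap.py w15;python3 - <<'E'
from h import *
for n in ["scene","side"]: cv2.imwrite(f"pics/{n}7.png",viewer.grab_frame(n)[:,:,::-1])
im=cv2.imread("pics/scene7.png");cv2.imwrite("pics/c11.png",cv2.resize(im[130:320,110:370],(800,585),interpolation=cv2.INTER_CUBIC))
E
```

```text
28.7 [ 0.4511 -0.2884  0.2843] [ 3.1396 -0.0046 -0.1057] [0.5 0.2 0.3]
```

View pics/w15b.png

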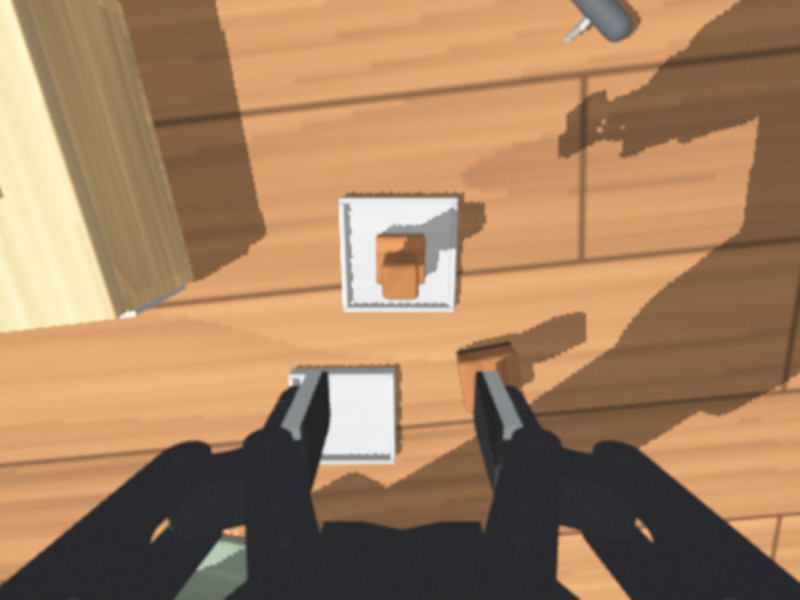

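View pics/c11.png

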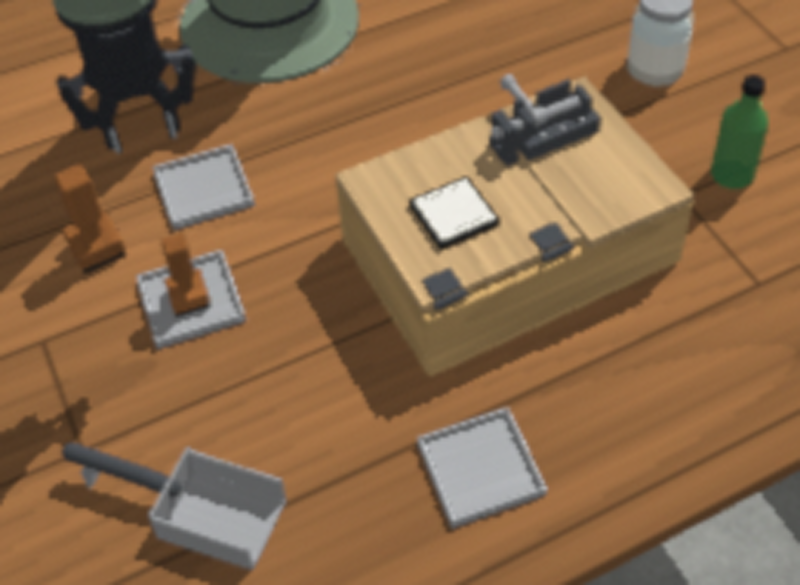

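View pics/side7.png

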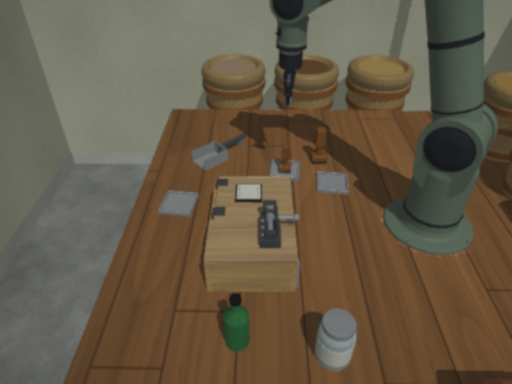

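```bash
python3 -c "
from h import *
print(workorder.job_done())"
```

```text
the job is handed in; nothing more can be done
None
```

The chest is locked and stamped, the stamp is back in its tray, and the job is handed in at about 29 s of the 72 s allowed. I couldn't confirm a print, because the card shows no visible mark.

- **Lid:** I pushed it shut near its front edge. The fingertips peaked at 81 N when it seated, which is firmer than intended but under the 120 N wrist limit.
- **Bolt and handle:** I slid the bolt to its stop, feeling about 15 N there, and turned the handle down into the notch. From three views, the knob is at z = 0.164 m, against 0.165 m for fully down. The pictures show the bolt through the keeper.
- **Stamping:** I used the smaller stamp, turned square to the card and centred within about 1–2 mm. I lowered it slowly and pressed to about 18 N for over half a second. The pad was down at least 5 mm by then. I lifted it straight off.
- **Stamp back in tray:** I pressed it to about 30 N on the tray floor before letting go, again more than needed. The last pictures show it upright in the middle of the rightmost tray.
- **Bystanders:** the scoop, jar and bottle show no sign of having moved, and the gripper is open, clear of everything.

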